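# Stand the pads in the desk rack and screw the two keepers tight over them

### The arm

A 7-joint arm with a two-finger parallel gripper is mounted at the origin on a cart in front of the work surface, level with it; the furniture and walls round the work are solid. World frame = base frame: x ahead of the robot, y to its left, z up, the work surface at z = 0. Lengths are in m, angles in rad, forces in N, time in s.
With the tool pointing down it reaches from about 0.35 to 0.9 m from the base axis. Payload 8.1 kg.
Tool frame: the origin (TCP) lies midway between the tips of the shut fingers; the grasp point (between the pads) lies 19 mm behind it; z points along the fingers, y is the line along which they close (so a half turn about z gives the same grasp; the last joint's range is limited). The gripper opens to 92 mm and grips with 3 to 60 N. Pads are 19 mm wide; open, the fingers measure 130 mm over their backs; the gripper's body (75 mm by 190 mm) begins 47 mm behind the grasp point.
Start: joints at [-0.103, 0.434, 0.025, 1.573, -0.012, 1.134, -0.075], TCP at [0.625, -0, 0.227] pointing down, gripper open.
Joint ranges: [-2.62, 2.62], [-0.44, 2.09], [-1.27, 1.32], [0.08, 2.57], [-1.32, 4.46], [0.12, 2], [-2.74, 2.74]. Speed limits (rad/s): [2.22, 2.22, 3.01, 3.01, 3.14, 3.14, 3.14].

### API

Orientations are given as a rotation vector (axis times angle).
In Python, from cell import observe, get_image, camera_model, sign_off, recognise, silhouettes gives the robot as it stands.
- The arm moves only by the tool apply_moves, never from a script. Its argument "motion" is a list of rows, each an object of numbers: "x", "y", "z": the shift along the world's x, y, z in cm; "yaw": the turn about the world's z in degrees; "hand": the opening, from -1 (shut) to 1 (fully open), so that 0 is half open. In form: [{"x": .., "y": .., "z": .., "yaw": .., "hand": ..}, ...]. A call has 1 to 10 rows; each row is the pose to reach, as a shift and turn from the pose commanded when the call began; what a row does not reach only later rows make up. A row lasts 1/8 s, in which the tool goes at most 62.5 mm and 10.7 degrees, less where a joint would pass 70% of its speed; a pose out of reach is approached as far as the arm can. A call with a gripper value outside its range is refused whole. The fingers move at their own pace and stop on an object; "newtons" is the grip in N (left out, the last holds). Time passes only in rows, so rows that repeat a pose let the fingers close. It gives the time, the measured TCP pose, the force, the opening and the grip force at its end, in the units of the state.
- observe(): the state, without advancing time (a new reading comes with each control period).
- get_image(name): name is "side" or "top"; returns the picture (400x640x3 uint8, blue, green, red); there is no depth.
- camera_model(name): a dict with "camera_matrix" (3x3 intrinsics, pixels), "k1" (the pictures are not rectified: a ray, as slopes to the right and down, at radius r is drawn at 1 + k1 r^2 times it, then the intrinsics apply), "T" (4x4, takes a point from camera to world coordinates). Camera axes: x right, y up, looking along -z (the intrinsics and any distortion apply to the point x, -y, -z); pixel columns grow to the right and rows downward; lengths in m; the calibration is good to about 2 mm. A picture is of the moment at which its call begins. camera_model takes no time and is no camera call.
- sign_off(): hands the job in; it is judged then, once.
Trained networks look in the newest picture that a camera, given by its name, has taken for a name from the list of things; names that differ only in an ending like _2 or _b are one class to them, and where a whole thing is asked for, a point or a joint stands for the part that bears it (a point fixed in the world has none). Each returns a list of dicts, best first, with "p" (0 to 1); they miss things now and then, are a little off and sometimes report something else, mostly with a low value. They report only what shows in the picture. A call takes as long as a camera call. They do not tell look-alikes from the thing itself.
- recognise(query, camera): "rect" ([left, top, right, bottom] in pixels, round what is visible of it).
- silhouettes(query, camera): "mask" (400x640 bool, what is visible of it) and "rect" ([left, top, right, bottom] in pixels, round what is visible of it).
The state is a dict: "clock": time; "joints": joint angles; "dq": joint speeds; "joint_efforts": joint torques, N m; "position": TCP position; "ee_rot": TCP orientation; "force": force on the tool from outside, world axes, zero at the start; "ft_torque": the same for the moment, N m; "width": opening from 0.0 (shut) to 1.0 (fully open); "gripper_force": force on a finger pad.
Only numpy, scipy, OpenCV 4.12 (cv2) and the standard library are available. Lean on these libraries where they do the work, as an engineer would, in place of code of your own. Each camera call takes 0.05 s, during which the arm holds its last target. There are 200 camera calls.

### The job

Take the pads that lean on the wooden easel and stand each one upright on its long thin edge in a slot of the grey rack, one to a slot and about centred. Then set a keeper elbow fully down into each of the two threaded bosses on the rack and screw it clockwise: turn on past the point where it becomes stiff and stop when its arm lies straight along the row above the pads, not overtightening it beyond that. Leave the other things on the desk alone.

Things in the scene. Friction and masses are not known exactly. Their poses are not given: they have to be found in the camera images.
- easel: fixed wooden easel, base 110 x 410 x 8 mm; origin: centre of its underside. Three bays side by side at y = -0.14, 0, +0.14 m in its frame, in each at most one pad, leaning at 65 degrees to the level with its raised long edge on the easel's -x side (towards the robot). Up the slope is (-0.423, 0, 0.906) in its frame; the pad's upper face looks along (0.906, 0, 0.423)
- easel_corner (a point): inner corner of the middle bay (x = 0.025, z = 0.030 m in the easel's frame, axes as the easel's), where a pad's lower long edge rests. Each bay has two prongs 10 mm wide, 36 mm either side of its middle, with a 62 mm gap between for a finger; their sloping bars reach 64 mm up the slope from the corner, with lips 7 mm high 24 mm in front of the bars
- rack: fixed grey rack; origin: centre of its underside, under the middle slot. Base plate 6 mm thick, x +-0.140, y +-0.085 m. Three slots run along its y, at x = -0.055, 0, +0.055 m, 18 mm wide between solid blocks 100 mm long (y +-0.05) whose tops are at z = 0.046 m, slot floor at z = 0.006 m. Any pad may go in any slot
- boss_a (a point): middle of the mouth of the near threaded boss (pillar 62 mm across) at x = -0.105, y = 0.052, z = 0.096 m on the rack, axes as the rack's. A 32 mm hole with two opposite entry slots 13 mm wide, 48 mm over both, for a keeper's lugs: they go in with its arm 75 degrees anticlockwise (from above) from the rack's +x. Turning it 75 degrees clockwise brings the arm along the row (rack's +x)
- boss_b (a point): the same for the far boss, at x = 0.105, y = -0.052, z = 0.096 m on the rack (axes as the rack's): all is turned half round. A keeper's lugs go in with its arm 75 degrees anticlockwise from the rack's -x; turning it 75 degrees clockwise brings the arm along the row (rack's -x). Either keeper fits either boss
- ring_a (a joint): stiff ring inside the near boss, rad, clockwise positive. A keeper turns freely for about 45 degrees, its lugs passing under the boss's lips; then the lugs push this ring round. 0 at the start, about 0.5 with the arm along the row, overtightened above 0.9, hard stop at 1.3. It takes 0.12 N m, stays where it is left and does not spring back
- ring_b (a joint): the same ring in the far boss
- keeper_1_grip (a point): middle of the grip block (24 x 24 mm, 34 mm high) of a keeper elbow, 250 g, most of it in the steel stub, 44 mm above its underside; z up along the screw axis, x along its arm. It stands on its stub on the desk. Grip the block closing along y. Seated, its collar rests on the mouth and this point is 26 mm above the mouth; with the lugs still on top of the lips it is 44 mm above
- keeper_1_arm (a point): point 80 mm out along the keeper's arm (+x), 17 mm lower than the grip block's middle. The arm is 12 mm wide, 5 mm thick (24 to 29 mm above the underside), and ends 175 mm out
- keeper_2_grip (a point): the same point on the other keeper, an identical part
- keeper_2_arm (a point): the same point half-way along the other keeper's arm
- notepad_a_mid (a point): centre of a notepad 125 x 86 x 8 mm (x, y, z of its own frame): its z is the normal of its face, its y runs across it and points up the slope on the easel, its x is level. It must stand on a 125 mm edge, 86 mm high. May be absent
- notepad_b_mid (a point): centre of a second notepad, the same as the first (125 x 86 x 8 mm; same axes). May be absent
- ink_pad_mid (a point): centre of a closed ink pad 80 x 112 x 13 mm (x, y, z of its own frame): its z is the normal of its face, its x runs across it and points down the slope on the easel, its y is level. It must stand on a 112 mm edge, 80 mm high. May be absent
- stapler: bystander: blue stapler, loose; leave it where it is
- glue_stick: bystander: standing green glue stick, loose; leave it where it is
- usb_stick: bystander: black USB stick, loose; leave it where it is
- keeper_1: the first keeper elbow as a whole; origin at the centre of its underside, axes as its grip point. From below: stub 30 mm in diameter to 18 mm up, with two lugs at the bottom (44 mm over both along x, 10 mm wide, 8 mm high); collar 50 mm across from 18 to 24 mm; grip block from 24 to 58 mm
- keeper_2: the other keeper elbow as a whole, identical
- notepad_a: the notepad of that name as a whole; origin at the centre of its underside face, axes as its mid point
- notepad_b: the notepad of that name as a whole; origin at the centre of its underside face, axes as its mid point
- ink_pad: the ink pad of that name as a whole; origin at the centre of its underside face, axes as its mid point
Things that resemble listed ones, but are neither listed nor needed, are in the scene too. What is shaped like the keeper_2 but red is not meant.

How it is judged:
By the outcome, as a careful person would: the job done as asked, in the order asked, and still so for the second after the job is handed in, with the robot touching nothing.
Of notepad_a, notepad_b, ink_pad only 2 to 3 are there at a start; the rules pass over those that are not, and their reading is None.
At some moment in a run one of keeper_1, keeper_2 may be knocked a few centimetres aside while the robot is not near it.
It also fails if it takes over 208 s, if anything falls off the work surface, if the arm or the gripper's body presses on something with over 40 N, if the wrist force passes 120 N, or if a joint passes its speed limit or range.

## Working session

There is one attempt and no reset: what is moved stays moved. The work goes in short steps, Python scripts to look and compute and a tool call to move; the robot and the scene stay as the last step left them, time stands still between calls to the robot, and variables do not carry over. Pictures are saved under pics/ and viewed, at most 14 in all, crops included, and the job is handed in when it is done.

Besides the shell and the picture viewer there is one more tool, called after "Call:" as name(argument=value, ...) on one line, values as JSON. apply_moves: Moves the arm, as the interface text tells. Its arguments: {"type":"object","properties":{"motion":{"type":"array","items":{"type":"object","properties":{"x":{"type":"number"},"y":{"type":"number"},"z":{"type":"number"},"yaw":{"type":"number"},"hand":{"type":"number"}}}},"newtons":{"type":"number"}},"required":["motion"]}

```bash
ls; mkdir -p pics
python3 - <<'E'
from cell import *
import cv2,numpy as np
for n in("side","top"):
    im=get_image(n); cv2.imwrite(f"pics/{n}0.png",im); c=camera_model(n); print(n,np.round(c["camera_matrix"],1).tolist(),c["k1"],np.round(c["T"],3).tolist())
    for q in("easel","rack","keeper_1","notepad_a","ink_pad","boss_a","stapler"):
        print(q,[(round(d["p"],2),np.round(d["rect"]).astype(int).tolist()) for d in recognise(q,n)])
s=observe();print(s)
E
```

```text
pics
side [[492.3, 0.0, 315.1], [0.0, 492.3, 199.1], [0.0, 0.0, 1.0]] 0.04369591441029601 [[-0.99, 0.089, -0.107, 0.359], [-0.137, -0.509, 0.85, 1.449], [0.021, 0.856, 0.516, 1.017], [0.0, 0.0, 0.0, 1.0]]
easel [(0.71, [295, 224, 350, 316])]
rack [(0.83, [285, 170, 361, 211])]
keeper_1 [(0.61, [350, 168, 391, 182]), (0.58, [343, 138, 354, 164]), (0.46, [317, 166, 338, 180])]
notepad_a [(0.75, [323, 212, 341, 234]), (0.55, [302, 257, 323, 299])]
ink_pad [(0.7, [308, 237, 327, 268])]
boss_a [(0.84, [291, 169, 363, 214])]
stapler [(0.68, [266, 183, 290, 197]), (0.55, [352, 169, 391, 183])]
top [[486.9, 0.0, 317.1], [0.0, 486.9, 196.2], [0.0, 0.0, 1.0]] -0.07886206519557189 [[0.232, 0.945, -0.231, 0.142], [-0.973, 0.226, -0.054, -0.18], [0.001, 0.237, 0.971, 1.82], [0.0, 0.0, 0.0, 1.0]]
easel [(0.91, [186, 175, 289, 226]), (0.64, [329, 172, 379, 249])]
rack [(0.68, [326, 176, 378, 249]), (0.33, [332, 231, 344, 244])]
keeper_1 [(0.82, [400, 193, 433, 233]), (0.56, [442, 250, 493, 262]), (0.52, [380, 246, 412, 292])]
notepad_a [(0.71, [361, 146, 377, 176]), (0.67, [188, 180, 220, 192]), (0
[... 181 characters left out ...]
': 0.8, 'joints': array([-0.10260078,  0.43448947,  0.02500528,  1.57320576, -0.01157148,
        1.1340127 , -0.07508764]), 'dq': array([ 0.00023509,  0.00028823,  0.00144073,  0.00031058, -0.00170819,
       -0.00099982,  0.00154831]), 'joint_efforts': array([-6.80269914e-04, -6.67617559e+01,  9.83227082e-01, -3.14803576e+01,
       -6.07375056e-02,  3.22544435e-02, -1.75248437e-05]), 'position': array([ 6.25006741e-01, -3.94758070e-05,  2.26746225e-01]), 'ee_rot': array([ 2.22147801e+00,  2.22133465e+00, -5.08260722e-06]), 'force': array([-0.17304973,  0.10821154, -0.88402091]), 'ft_torque': array([ 0.05652456,  0.00065725, -0.02569325]), 'gripper_force': 0.0, 'width': 0.9983716793650789}
```

View crops.

Run:
```python
import cv2
t=cv2.imread("pics/top0.png");s=cv2.imread("pics/side0.png")
cv2.imwrite("pics/t1.png",cv2.resize(t[110:330,170:510],None,fx=2.35,fy=2.35,interpolation=cv2.INTER_CUBIC))
cv2.imwrite("pics/s1.png",cv2.resize(s[120:330,240:440],None,fx=2.8,fy=2.8,interpolation=cv2.INTER_CUBIC))
```

```text
(no output)
```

View pics/t1.png

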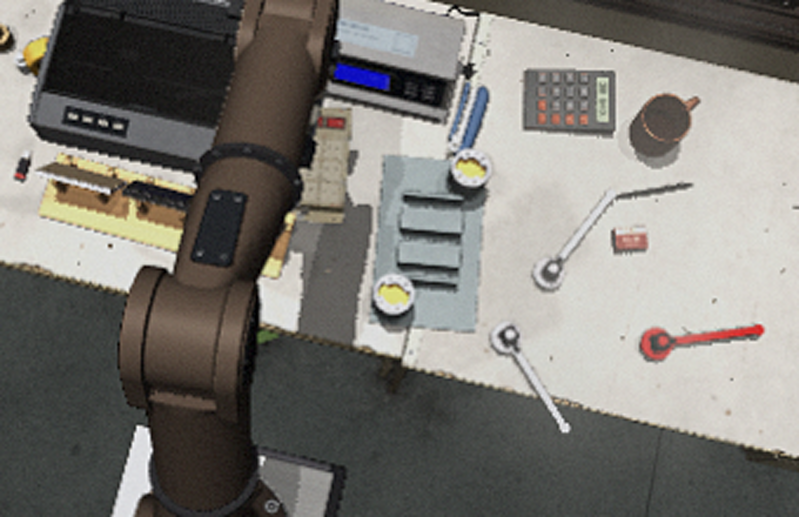

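View pics/s1.png

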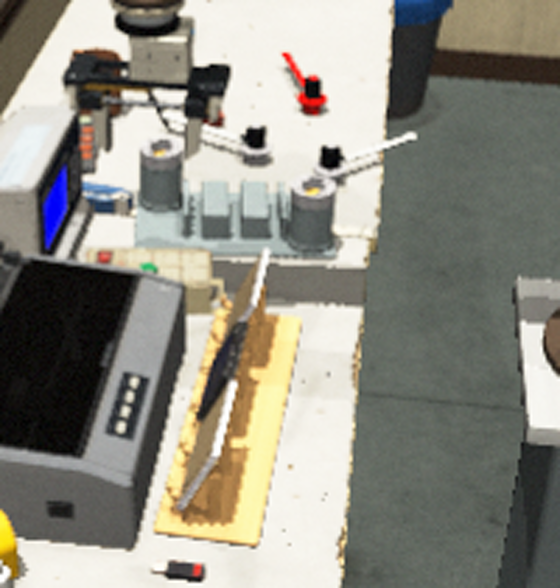

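Call:
apply_moves(motion=[{"x":0,"y":-6,"z":3},{"x":-3,"y":-12,"z":6},{"x":-6,"y":-18,"z":6},{"x":-9,"y":-24,"z":6},{"x":-12,"y":-30,"z":6},{"x":-12,"y":-36,"z":6},{"x":-12,"y":-42,"z":6},{"x":-12,"y":-45,"z":6},{"x":-12,"y":-45,"z":6}])

```text
schema error: expected keys x, y, z, yaw, hand
```

```bash
cat > h.py <<'E'
import numpy as np,cv2
from cell import *
C={n:camera_model(n) for n in("side","top")}
F=np.diag([1.,-1,-1])
def proj(P,n,sh=(0,0)):
    c=C[n];P=np.atleast_2d(P);Q=(P-c["T"][:3,3])@c["T"][:3,:3]@F
    s=Q[:,:2]/Q[:,2:];s=s*(1+c["k1"]*(s**2).sum(1,keepdims=True))
    K=c["camera_matrix"];return s*[K[0,0],K[1,1]]+K[:2,2]
def ray(uv,n):
    c=C[n];K=c["camera_matrix"];d=(np.array(uv,float)-K[:2,2])/[K[0,0],K[1,1]];s=d.copy()
    for _ in range(20): s=d/(1+c["k1"]*(s**2).sum())
    v=c["T"][:3,:3]@F@np.array([*s,1]);return c["T"][:3,3],v/np.linalg.norm(v)
def onz(uv,n,z):
    o,v=ray(uv,n);return o+v*(z-o[2])/v[2]
def tri(a,b):
    A=np.zeros((3,3));B=np.zeros(3)
    R=[ray(a,"side"),ray(b,"top")]
    for o,v in R:
        M=np.eye(3)-np.outer(v,v);A+=M;B+=M@o
    p=np.linalg.solve(A,B);return p,[np.linalg.norm((np.eye(3)-np.outer(v,v))@(p-o)) for o,v in R]
def pose(x,y,yaw,z=0):
    c,s=np.cos(yaw),np.sin(yaw);return lambda P:np.atleast_2d(P)@np.array([[c,-s,0],[s,c,0],[0,0,1]]).T+[x,y,z]
E
python3 - <<'E'
from h import *
for n in("side","top"):
    im=get_image(n);cv2.imwrite(f"pics/{n}1.png",im)
t=cv2.imread("pics/top1.png");s=cv2.imread("pics/side1.png")
cv2.imwrite("pics/c.png",np.vstack([cv2.resize(t[150:260,170:390],(800,400),interpolation=cv2.INTER_CUBIC)]))
cv2.imwrite("pics/d.png",cv2.resize(s[155:325,260:400],None,fx=3.5,fy=3.5,interpolation=cv2.INTER_CUBIC))
E
```

```text
(no output)
```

View pics/c.png

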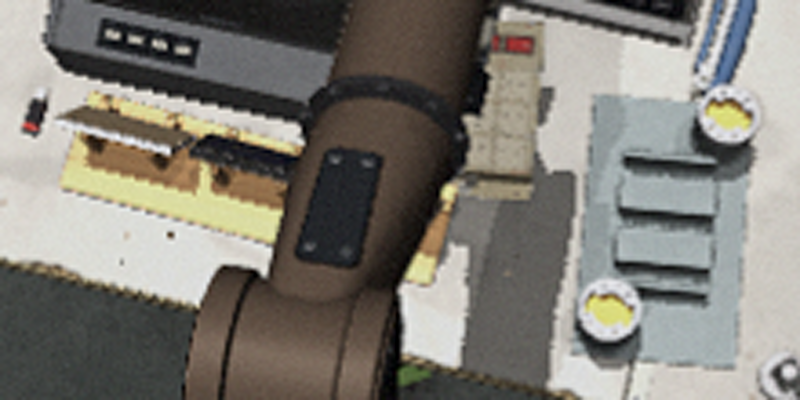

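View pics/d.png

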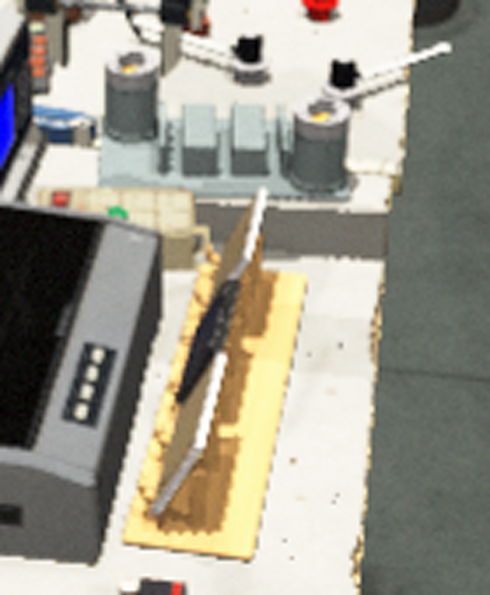

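Call:
apply_moves(motion=[{"x":0,"y":-6,"z":3,"yaw":0,"hand":1},{"x":-3,"y":-12,"z":6,"yaw":0,"hand":1},{"x":-6,"y":-18,"z":6,"yaw":0,"hand":1},{"x":-9,"y":-24,"z":6,"yaw":0,"hand":1},{"x":-12,"y":-30,"z":6,"yaw":0,"hand":1},{"x":-12,"y":-36,"z":6,"yaw":0,"hand":1},{"x":-12,"y":-42,"z":6,"yaw":0,"hand":1},{"x":-12,"y":-45,"z":6,"yaw":0,"hand":1},{"x":-12,"y":-45,"z":6,"yaw":0,"hand":1}])

```text
clock: 2.02
position: [0.5025, -0.455, 0.2859]
ee_rot: [2.229, 2.214, -0.004]
force: [-0.7, 0.6, 0.7]
width: 1.001
gripper_force: 0.0
```

Run:
```python
from h import *
for n in("side","top"):
    im=get_image(n);cv2.imwrite(f"pics/{n}2.png",im)
    for q in("easel","rack","notepad_a","ink_pad","keeper_1"):
        for d in silhouettes(q,n):
            print(n,q,round(d["p"],2),np.round(d["rect"]).astype(int).tolist(),d["mask"].sum()); np.save(f"m_{n}_{q}_{int(d['rect'][0])}.npy",d["mask"])
t=cv2.imread("pics/top2.png")
cv2.imwrite("pics/e.png",cv2.resize(t[130:270,170:510],(800,330),interpolation=cv2.INTER_CUBIC))
# rough: boss pixels from earlier crops (c.png scale 3.636; d.png 3.5)
a=tri((260+320/3.5,155+105/3.5),(170+609/3.636,150+308/3.636));b=tri((260+132/3.5,155+65/3.5),(170+727/3.636,150+113/3.636))
print(a,b)
```

```text
side easel 0.63 [298, 224, 349, 316] 2206
side rack 0.63 [288, 169, 360, 211] 1967
side notepad_a 0.66 [324, 208, 341, 238] 165
side notepad_a 0.55 [303, 259, 324, 299] 383
side ink_pad 0.67 [308, 236, 330, 267] 262
side ink_pad 0.38 [298, 224, 347, 314] 2169
side keeper_1 0.72 [328, 164, 334, 182] 84
side keeper_1 0.69 [352, 169, 388, 183] 159
side keeper_1 0.61 [309, 236, 330, 266] 202
top easel 0.88 [185, 172, 294, 228] 2184
top rack 0.92 [326, 174, 380, 250] 2925
top notepad_a 0.7 [258, 194, 289, 214] 280
top notepad_a 0.19 [222, 187, 253, 200] 236
top ink_pad 0.49 [224, 186, 253, 201] 252
top keeper_1 0.64 [442, 251, 494, 265] 266
top keeper_1 0.52 [395, 268, 415, 293] 50
(array([ 0.42906691, -0.18702969,  0.09968007]), [np.float64(0.0016840778131053979), np.float64(0.0016840778131054703)]) (array([ 0.65045036, -0.25917047,  0.09099997]), [np.float64(0.004086335026710295), np.float64(0.004086335026710485)])
```

View pics/e.png

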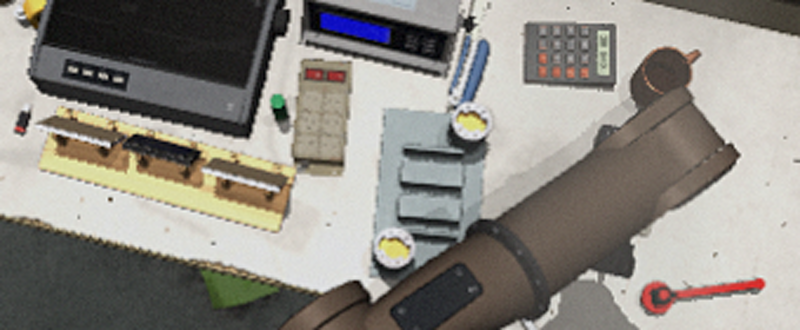

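```bash
cat > fit.py <<'E'
from h import *
from scipy.optimize import minimize
from scipy.ndimage import map_coordinates
def seg(a,b,n=40): return np.linspace(a,b,n)
def poly(P,n=40): return np.vstack([seg(np.array(P[i]),np.array(P[(i+1)%len(P)]),n) for i in range(len(P))])
def rect(x0,x1,y0,y1,z): return poly([(x0,y0,z),(x1,y0,z),(x1,y1,z),(x0,y1,z)])
def circ(x,y,z,r,n=60):
    t=np.linspace(0,2*np.pi,n,endpoint=False);return np.c_[x+r*np.cos(t),y+r*np.sin(t),0*t+z]
bos=[(-.105,.052),(.105,-.052)]
RACK=np.vstack([rect(-.14,.14,-.085,.085,.006)]+[circ(x,y,.096,r) for x,y in bos for r in(.031,.031,.016)]+[rect(s*.009,s*.046,-.05,.05,.046) for s in(1,-1)])
EASEL=rect(-.055,.055,-.205,.205,.008)
KEEP=np.vstack([circ(0,0,.024,.025),circ(0,0,.024,.025),rect(-.012,.012,-.012,.012,.058),poly([(.025,-.006,.029),(.175,-.006,.029),(.175,.006,.029),(.025,.006,.029)],60)])
def grad(f,s):
    g=cv2.GaussianBlur(cv2.imread(f).astype(np.float32),(0,0),s)
    d=[cv2.Sobel(g,cv2.CV_32F,*k,ksize=3) for k in((1,0),(0,1))]
    m=np.sqrt((d[0]**2+d[1]**2).sum(2));return np.minimum(m,np.percentile(m,97))
def fit(M,x0,imgs,z=0,rng=(.02,.02,.1),res=None):
    """imgs: list of (file,camera)"""
    x0=np.array(x0,float)
    for s in(2.5,1.2,.7):
        G=[(grad(f,s),n) for f,n in imgs]
        def c(p):
            P=pose(*p,z)(M);v=0
            for g,n in G:
                uv=proj(P,n);v-=map_coordinates(g,[uv[:,1],uv[:,0]],order=1).mean()
            return v
        if s==2.5:
            r=np.random.default_rng(0);X=x0+r.uniform(-1,1,(1500,3))*rng;x0=X[np.argmin([c(p) for p in X])]
        q=minimize(c,x0,method="Nelder-Mead",options=dict(initial_simplex=x0+np.vstack([np.zeros(3),np.diag([.004,.004,.03])]),xatol=1e-5,fatol=1e-4));x0=q.x
    return x0,q.fun
E
python3 - <<'E'
from fit import *
T,S=("pics/top0.png","top"),("pics/side0.png","side");T2=("pics/top2.png","top");S2=("pics/side2.png","side")
pr=lambda l,r:print(l,np.round(r[0][:2],4),round(np.degrees(r[0][2]),2),round(float(r[1]),1))
for l,i in(("T",[T]),("S",[S]),("TS",[T,S]),("S2",[S2])): pr("rack"+l,fit(RACK,(.540,-.223,.145),i))
e=onz(((185+294)/2,200),"top",0);print(e)
a=onz((188,200),"top",.008);b=onz((293,224),"top",.008);print(a,b)
for l,i in(("T2",[T2]),("S2",[S2]),("TS2",[T2,S2])): pr("easel"+l,fit(EASEL,(e[0],e[1],.2),i,rng=(.04,.04,.25)))
for nm,u,v in(("k1",(170+547/2.35,110+272/2.35),(170+613/2.35,110+195/2.35)),("k2",(170+505/2.35,110+338/2.35),(170+566/2.35,110+428/2.35))):
    p=onz(u,"top",.04);q=onz(v,"top",.027);y=np.arctan2(*(q-p)[1::-1])
    for l,i in(("T",[T]),("S",[S]),("TS",[T,S])): pr(nm+l,fit(KEEP,(p[0],p[1],y),i,rng=(.015,.015,.1)))
E
```

```text
rackT [ 0.5439 -0.2222] 8.6 -316.4
rackS [ 0.5366 -0.2203] 7.73 -295.5
rackTS [ 0.5419 -0.2203] 8.89 -576.8
rackS2 [ 0.5368 -0.2201] 7.85 -274.3
[0.49127753 0.20905675 0.        ]
[0.4434656  0.40092989 0.008     ] [ 0.44698503 -0.01482717  0.008     ]
easelT2 [0.51   0.1991] 0.83 -303.7
easelS2 [0.5061 0.1833] 0.92 -282.6
easelTS2 [0.5072 0.1843] 0.96 -531.5
k1T [ 0.5365 -0.4211] -34.26 -283.0
k1S [ 0.531  -0.4155] -42.1 -423.5
k1TS [ 0.5265 -0.4149] -40.47 -668.8
k2T [ 0.414  -0.3694] -133.15 -338.4
k2S [ 0.4111 -0.3727] -134.8 -406.1
k2TS [ 0.4131 -0.3701] -133.12 -730.9
```

```bash
cat >> fit.py <<'E'
def overlay(f,n,models,box,k):
    u0,v0,u1,v1=box;im=cv2.resize(cv2.imread(f)[v0:v1,u0:u1],None,fx=k,fy=k,interpolation=cv2.INTER_CUBIC)
    for P,col in models:
        for u,v in proj(P,n): cv2.circle(im,(int((u-u0+.5)*k),int((v-v0+.5)*k)),0,col,-1)
    return im
E
python3 - <<'E'
from fit import *
r=np.radians
t=[(pose(.5439,-.2222,r(8.6))(RACK),(0,0,255)),(pose(.5265,-.4149,r(-40.5))(KEEP),(0,0,255)),(pose(.4131,-.3701,r(-133.1))(KEEP),(0,0,255))]
s=[(pose(.5366,-.2203,r(7.8))(RACK),(0,0,255)),(pose(.531,-.4155,r(-42))(KEEP),(0,0,255)),(pose(.4131,-.3701,r(-133.1))(KEEP),(0,0,255))]
A=overlay("pics/top0.png","top",t,(320,165,440,300),4);B=overlay("pics/side0.png","side",s,(280,150,400,220),6)[:,::1]
A=cv2.resize(A,None,fx=1,fy=1)
B=cv2.resize(overlay("pics/side0.png","side",s,(282,150,362,220),4),None,fx=1,fy=1)
h=max(A.shape[0],B.shape[0]);o=np.zeros((h,A.shape[1]+B.shape[1],3),np.uint8);o[:A.shape[0],:A.shape[1]]=A;o[:B.shape[0],A.shape[1]:]=B
C2=overlay("pics/side2.png","side",[(pose(.5072,.1843,r(.96))(EASEL),(0,0,255))],(285,215,365,320),2.4);o[B.shape[0]:B.shape[0]+C2.shape[0],A.shape[1]:A.shape[1]+C2.shape[1]]=C2[:h-B.shape[0]]
cv2.imwrite("pics/ov.png",o);print(o.shape)
E
```

```text
(540, 800, 3)
```

View pics/ov.png

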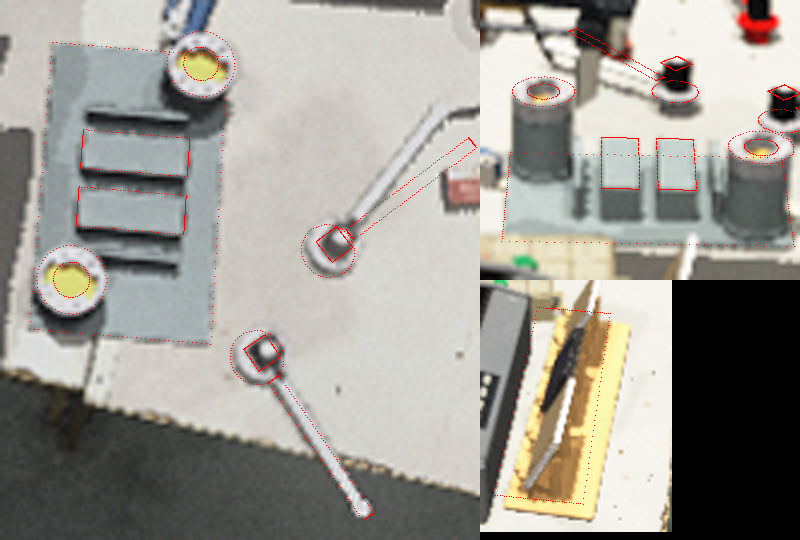

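Run:
```python
from fit import *
T,S=("pics/top0.png","top"),("pics/side0.png","side");T2=("pics/top2.png","top");S2=("pics/side2.png","side")
pr=lambda l,r:print(l,np.round(r[0][:2],4),round(np.degrees(r[0][2]),2),round(float(r[1]),1))
print(proj([(.625+d,y,.2267) for d in(.0555,-.0555) for y in(-.0095,.0095)],"side"))
EF=EASEL[np.r_[0:40,40:80,80:120,120:160]]
print(proj(pose(.5,.193,.009)([(-.055,-.205,.008),(-.055,.205,.008),(.055,.205,.008),(.055,-.205,.008)]),"side").round(),proj(pose(.5,.193,.009)([(-.055,-.205,.008),(-.055,.205,.008)]),"top").round())
for l,i in(("T2",[T2]),("S2",[S2]),("TS2",[T2,S2])): pr("easel"+l,fit(EASEL,(.495,.193,.009),i,rng=(.012,.012,.04)))
for nm,u,v in(("k1",(403.7,225),(429.5,192.5)),):
    p=onz(u,"top",.04);q=onz(v,"top",.027);y=np.arctan2(*(q-p)[1::-1]);print(p,q,np.degrees(y))
    for l,i in(("T",[T]),("S",[S]),("TS",[T,S])): pr(nm+l,fit(KEEP,(p[0],p[1],y),i,rng=(.008,.008,.05)))
im=[overlay("pics/side0.png","side",[],(255,140,325,195),5.5),cv2.resize(overlay("pics/side2.png","side",[],(285,205,360,320),3.6),None,fx=1,fy=1)]
o=np.zeros((420,680,3),np.uint8)
for k,x in zip(im,(0,400)): o[:k.shape[0],x:x+k.shape[1]]=k[:420,:680-x]
cv2.imwrite("pics/f.png",o)
```

```text
[[275.75278357 171.35862237]
 [274.59874248 173.95066097]
 [307.89948417 174.07995737]
 [307.05106193 176.71657324]]
[[341. 230.]
 [329. 310.]
 [291. 306.]
 [311. 227.]] [[292. 224.]
 [189. 200.]]
easelT2 [0.51   0.1991] 0.84 -303.7
easelS2 [0.5061 0.1833] 0.92 -282.6
easelTS2 [0.5063 0.2105] 0.79 -555.2
[ 0.53328406 -0.4191089   0.04      ] [ 0.6825678  -0.49309968  0.027     ] -26.36478783024272
k1T [ 0.5417 -0.4202] -31.74 -293.3
k1S [ 0.5285 -0.4157] -33.14 -435.0
k1TS [ 0.5264 -0.415 ] -40.44 -668.8
```

View pics/f.png

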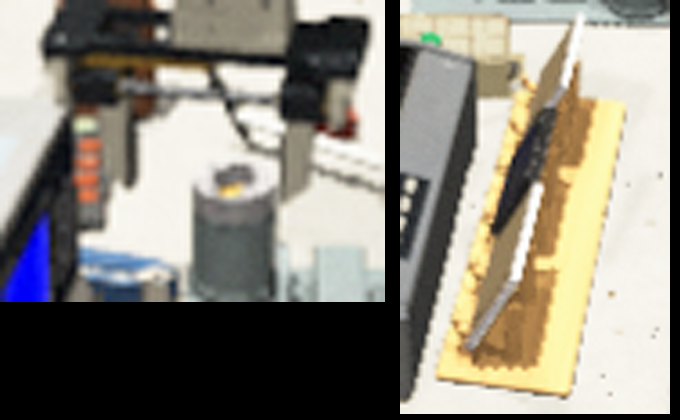

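Run:
```python
from fit import *
from scipy.optimize import least_squares
L=[(-.055,-.205,.008),(-.055,.205,.008),(.055,.205,.008)]
s=[(347.6,232.3),(332.3,314.5),(294.8,309.2)];t=[(290.3,228.4),(186.1,201.3),(195.5,173.7)]
for a in s:print("side",onz(np.array(a)-[1.1,0],"side",.008).round(4))
for a in t:print("top",onz(np.array(a)-[.0,0],"top",.008).round(4))
for n,m,sh in(("side",s,1.1),("top",t,0)):
    r=least_squares(lambda p:(proj(pose(*p)(L),n)+[sh,0]-m).ravel(),(.48,.19,0));print(n,r.x[:2],np.degrees(r.x[2]),r.fun.round(1))
# refine by gradient
EF=EASEL[np.r_[80:160]]
for l,i in(("T",[("pics/top2.png","top")]),("S",[("pics/side2.png","side")])):
    M=np.vstack([EASEL[120:160],EASEL[120:160],EASEL[80:120],EASEL[0:40]]);q=fit(M,r.x,i,rng=(.006,.006,.02));print(l,q[0][:2],np.degrees(q[0][2]),q[1])
```

```text
side [ 0.4258 -0.0025  0.008 ]
side [0.4351 0.4131 0.008 ]
side [0.5444 0.4092 0.008 ]
top [ 0.4283 -0.009   0.008 ]
top [0.4368 0.4066 0.008 ]
top [0.5511 0.4032 0.008 ]
side [0.48524499 0.20535708] -1.2610710469217343 [-0.1  0.7  0.2 -0.4 -0.1 -0. ]
top [0.48864928 0.19804539] -1.3754371923540327 [-0.9 -0.3  0.7 -0.3  0.2  0.7]
T [0.48369168 0.19919623] -1.6340297553889722 -270.8191833496094
S [0.48130234 0.2109995 ] -1.8243208923876366 -267.264892578125
```

Run:
```python
from fit import *
f=lambda p:(285+(p[0]-400)/3.6-.5-1.1,205+p[1]/3.6-.5)
e=lambda p:(170+p[0]/2.353-.5,130+p[1]/2.357-.5)
print("printer corner",tri(f((475,55)),e((250,134))))
print("glue",tri(f((431,38)),e((279,100))))
print(onz(e((270,75)),"top",.1),onz(e((35,85)),"top",.1))
r=np.radians(-1.4);E=pose(.486,.2015,r)
def pad(b,dy,w,h,t):
    up=np.array([-.423,0,.906]);n=np.array([.906,0,.423]);c=np.array([.025,b+dy,.03]);Y=np.array([0,1,0.])
    return E(poly([c+n*t+Y*w/2*a+up*h*k for a,k in((-1,0),(1,0),(1,1),(-1,1))]))
from scipy.ndimage import map_coordinates
for b,w,h,t in((-.14,.125,.086,.008),(0,.112,.080,.013),(.14,.125,.086,.008)):
  for n,fn,sh in(("top","pics/top2.png",0),("side","pics/side2.png",1.1)):
    g=grad(fn,1);D=np.arange(-.015,.0151,.001)
    # use only the two end edges
    S=[]
    for d in D:
        P=pad(b,d,w,h,t);P=np.vstack([P[40:80],P[120:160]]);u=proj(P,n)+[sh,0];S.append(map_coordinates(g,[u[:,1],u[:,0]],order=1).mean())
    print(b,n,round(D[np.argmax(S)],3),round(max(S)),round(np.median(S)))
cols=[(pad(b,0,w,h,t),(0,0,255)) for b,w,h,t in((-.14,.125,.086,.008),(0,.112,.080,.013),(.14,.125,.086,.008))]+[(E(EASEL),(255,0,0))]
A=overlay("pics/top2.png","top",cols,(180,165,300,235),5);B=overlay("pics/side2.png","side",cols,(290,205,355,320),2.5)
o=np.zeros((350+290,600,3),np.uint8)[:600];o[:350]=A;o[350:600,:B.shape[1]]=B[:250]
cv2.imwrite("pics/g.png",o)
```

```text
printer corner (array([0.56100674, 0.07332272, 0.09363574]), [np.float64(0.006884716557970275), np.float64(0.006884716557970288)])
glue (array([0.61693838, 0.04306653, 0.09023168]), [np.float64(0.001845089359964855), np.float64(0.0018450893599648221)])
[0.65258013 0.06575377 0.1       ] [0.55092458 0.42346101 0.1       ]
-0.14 top -0.011 321 280
-0.14 side -0.001 312 307
0 top 0.001 336 257
0 side 0.015 292 260
0.14 top 0.001 300 276
0.14 side -0.011 285 246
```

View pics/g.png

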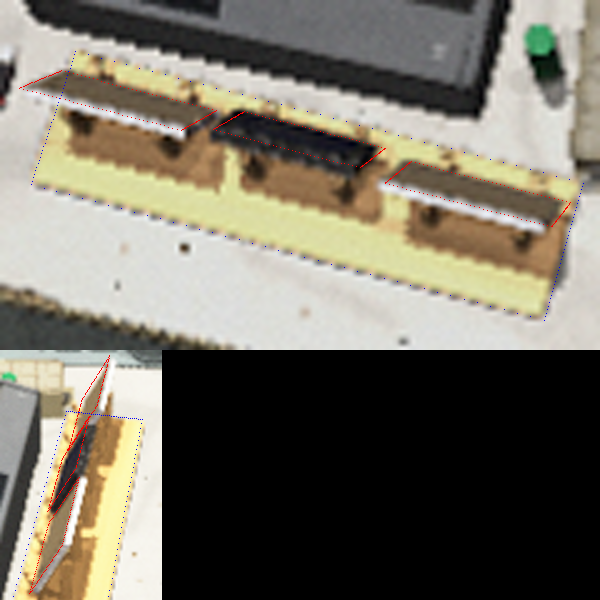

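Call:
apply_moves(motion=[{"x":0,"y":6,"z":0,"yaw":-1,"hand":0.3},{"x":0,"y":12,"z":0,"yaw":-1.4,"hand":0.3},{"x":0,"y":18,"z":0,"yaw":-1.4,"hand":0.3},{"x":0,"y":24,"z":0,"yaw":-1.4,"hand":0.3},{"x":0,"y":30,"z":0,"yaw":-1.4,"hand":0.3},{"x":0,"y":36,"z":0,"yaw":-1.4,"hand":0.3},{"x":0,"y":42,"z":0,"yaw":-1.4,"hand":0.3},{"x":-1,"y":48,"z":0,"yaw":-1.4,"hand":0.3},{"x":-1,"y":51.1,"z":-4,"yaw":-1.4,"hand":0.3},{"x":-1,"y":51.1,"z":-9,"yaw":-1.4,"hand":0.3}])

```text
clock: 3.88
position: [0.4957, 0.0647, 0.197]
ee_rot: [2.242, 2.199, 0.006]
force: [0.9, -0.8, -0.5]
width: 0.651
gripper_force: 0.0
```

Call:
apply_moves(motion=[{"x":0,"y":0,"z":-4,"yaw":0,"hand":0.3},{"x":0,"y":0,"z":-7.7,"yaw":0,"hand":0.3},{"x":0,"y":0,"z":-7.7,"yaw":0,"hand":0.3}])

```text
clock: 4.25
position: [0.4932, 0.0606, 0.1179]
ee_rot: [-2.246, -2.192, 0.007]
force: [-0.1, -1.0, 0.3]
width: 0.65
gripper_force: 0.0
```

```bash
cat > st.py <<'E'
from h import *
from scipy.spatial.transform import Rotation as R
s=observe();y=R.from_rotvec(s["ee_rot"]).as_matrix()[:,1]
print(s["clock"],s["position"].round(4),"closeyaw",round(np.degrees(np.arctan2(y[1],y[0])),2),"F",s["force"].round(1),"M",s["ft_torque"].round(2),"w",round(s["width"],3),s["gripper_force"],"j",s["joints"].round(2))
E
python3 st.py
python3 - <<'E'
from fit import *
im=get_image("side");cv2.imwrite("pics/side3.png",im)
print(onz((276,188.6),"top",0),onz((186,169),"top",0))
cv2.imwrite("pics/i.png",cv2.resize(im[180:290,270:370],None,fx=5,fy=5,interpolation=cv2.INTER_CUBIC))
E
```

```text
4.25 [0.4932 0.0606 0.1179] closeyaw -1.4 F [-0.1 -1.   0.3] M [ 0.01  0.03 -0.03] w 0.65 0.0 j [-0.17  0.36 -0.07  2.    0.04  0.78 -0.29]
[0.56778961 0.08362968 0.        ] [0.56266647 0.44803372 0.        ]
```

View pics/i.png

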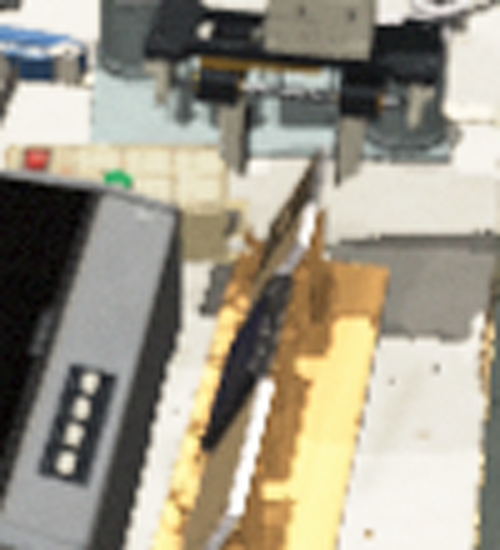

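Run:
```python
from fit import *
E=pose(.486,.2015,np.radians(-1.4))
t=lambda P:((proj(P,"side")+[1.1,0]-[270,180]+.5)*5).round()
up=np.array([-.423,0,.906])*.086
print("pad low/top ends & mid",t(E([np.array([.025,-.14+d,.03])+k*up for k in(0,1) for d in(-.0625,0,.0625)])))
print("tips in/out",t([(.4932+d,.0606+e,.1179) for d in(-.049,-.030,.030,.049) for e in (-.0095,.0095)]))
c=np.linspace(0,1,1)
```

```text
pad low/top ends & mid [[280. 229.]
 [267. 278.]
 [253. 331.]
 [335. 141.]
 [323. 190.]
 [311. 241.]]
tips in/out [[365. 173.]
 [363. 188.]
 [337. 170.]
 [335. 185.]
 [249. 162.]
 [246. 177.]
 [222. 159.]
 [218. 174.]]
```

Call:
apply_moves(motion=[{"x":0,"y":0,"z":-2.5,"yaw":0,"hand":0.3},{"x":0,"y":0,"z":-4,"yaw":0,"hand":0.3},{"x":0,"y":0,"z":-4,"yaw":0,"hand":0.3}])

```text
clock: 4.68
position: [0.495, 0.0609, 0.0799]
ee_rot: [-2.248, -2.194, 0.001]
force: [-0.1, -0.1, -0.7]
width: 0.65
gripper_force: 0.0
```

Call:
apply_moves(motion=[{"x":0.7,"y":0,"z":0,"yaw":0,"hand":0.2},{"x":1.4,"y":0,"z":0,"yaw":0,"hand":0.0},{"x":2.0,"y":0,"z":0,"yaw":0,"hand":-0.3},{"x":2.2,"y":0,"z":0,"yaw":0,"hand":-0.5},{"x":2.2,"y":0,"z":0,"yaw":0,"hand":-1},{"x":2.2,"y":0,"z":0,"yaw":0,"hand":-1},{"x":2.2,"y":0,"z":0,"yaw":0,"hand":-1},{"x":2.2,"y":0,"z":0,"yaw":0,"hand":-1}], newtons=35)

```text
clock: 5.68
position: [0.5125, 0.061, 0.0792]
ee_rot: [-2.244, -2.191, 0.01]
force: [-12.4, 0.4, 12.1]
width: 0.076
gripper_force: 34.9
```

```bash
python3 st.py
```

```text
5.675 [0.5125 0.061  0.0792] closeyaw -1.37 F [-12.4   0.4  12.1] M [ 0.17  3.5  -0.  ] w 0.076 34.94094282388687 j [-0.17  0.45 -0.07  1.99  0.04  0.72 -0.29]
```

Call:
apply_moves(motion=[{"x":2.0,"y":0,"z":3,"yaw":0,"hand":-1},{"x":1.5,"y":0,"z":8,"yaw":0,"hand":-1},{"x":1.5,"y":0,"z":13,"yaw":0,"hand":-1},{"x":1.5,"y":0,"z":15,"yaw":0,"hand":-1},{"x":1.5,"y":0,"z":15,"yaw":0,"hand":-1},{"x":1.5,"y":0,"z":15,"yaw":0,"hand":-1}])

```text
clock: 6.42
position: [0.5312, 0.0608, 0.2285]
ee_rot: [-2.248, -2.193, 0.003]
force: [-0.3, 0.3, -0.6]
width: 0.073
gripper_force: 35.0
```

```bash
python3 st.py
python3 - <<'E'
from fit import *
print(tri((267,158),(361,157.1)))
im=get_image("side");cv2.imwrite("pics/side4.png",im)
p=observe()["position"]
for b in (0,.001): pass
cv2.imwrite("pics/j.png",cv2.resize(im[120:290,255:375],None,fx=3.4,fy=3.4,interpolation=cv2.INTER_CUBIC))
uv=proj([p,p+[0,0,-.049],p+[0,.0625,-.049],p+[0,-.0625,-.049]],"side")+[1.1,0];print(((uv-[255,120]+.5)*3.4).round())
E
```

```text
6.425 [0.5312 0.0608 0.2285] closeyaw -1.4 F [-0.3  0.3 -0.6] M [-0.01  0.07  0.04] w 0.073 34.99413728713989 j [-0.16  0.29 -0.06  1.78  0.02  1.07 -0.26]
(array([ 0.73486716, -0.20498208,  0.16874306]), [np.float64(0.022542703095278678), np.float64(0.022542703095278477)])
[[214. 222.]
 [213. 266.]
 [204. 299.]
 [221. 234.]]
```

View pics/j.png

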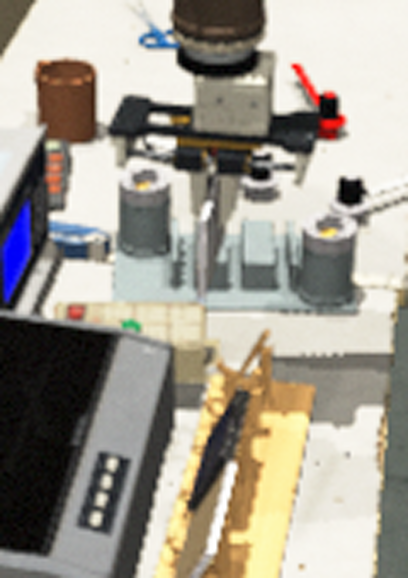

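Call:
apply_moves(motion=[{"x":0,"y":-5,"z":0,"yaw":0,"hand":-1},{"x":1,"y":-10,"z":0,"yaw":3,"hand":-1},{"x":3,"y":-15,"z":0,"yaw":6,"hand":-1},{"x":5,"y":-20,"z":0,"yaw":10,"hand":-1},{"x":6.4,"y":-25,"z":0,"yaw":10,"hand":-1},{"x":6.4,"y":-27.4,"z":0,"yaw":10,"hand":-1},{"x":6.4,"y":-27.4,"z":-5,"yaw":10,"hand":-1},{"x":6.4,"y":-27.4,"z":-10,"yaw":10,"hand":-1},{"x":6.4,"y":-27.4,"z":-12.5,"yaw":10,"hand":-1},{"x":6.4,"y":-27.4,"z":-12.5,"yaw":10,"hand":-1}])

```text
clock: 7.72
position: [0.5936, -0.2124, 0.1013]
ee_rot: [-2.045, -2.377, 0.005]
force: [0.0, 0.3, -1.0]
width: 0.076
gripper_force: 35.0
```

Call:
apply_moves(motion=[{"x":0,"y":0,"z":-1,"yaw":0,"hand":-1},{"x":0,"y":0,"z":-2,"yaw":0,"hand":-1},{"x":0,"y":0,"z":-2.5,"yaw":0,"hand":-1},{"x":0,"y":0,"z":-2.5,"yaw":0,"hand":-1}])

```text
clock: 8.22
position: [0.5959, -0.2129, 0.0796]
ee_rot: [-2.049, -2.382, 0.0]
force: [0.2, 1.0, -0.9]
width: 0.076
gripper_force: 35.0
```

```bash
python3 st.py
```

```text
8.225 [ 0.5959 -0.2129  0.0796] closeyaw 8.6 F [ 0.2  1.  -0.9] M [-0.02  0.04 -0.  ] w 0.076 34.99431788921356 j [ 0.25  0.59  0.01  1.71 -0.01  0.84  0.41]
```

Call:
apply_moves(motion=[{"x":0.4,"y":0.06,"z":0,"yaw":0,"hand":-1},{"x":0.8,"y":0.12,"z":0,"yaw":0,"hand":-1},{"x":0.8,"y":0.12,"z":0,"yaw":0,"hand":-1},{"x":0.8,"y":0.12,"z":0,"yaw":0,"hand":-1}])

```text
clock: 8.72
position: [0.6019, -0.2123, 0.0795]
ee_rot: [-2.048, -2.378, 0.004]
force: [-7.0, -0.4, 1.9]
width: 0.079
gripper_force: 35.0
```

Call:
apply_moves(motion=[{"x":-0.6,"y":-0.09,"z":0,"yaw":0,"hand":-1},{"x":-1.2,"y":-0.18,"z":0,"yaw":0,"hand":-1},{"x":-1.6,"y":-0.24,"z":0,"yaw":0,"hand":-1},{"x":-1.6,"y":-0.24,"z":0,"yaw":0,"hand":-1}])

```text
clock: 9.22
position: [0.5904, -0.2138, 0.0806]
ee_rot: [2.046, 2.379, 0.005]
force: [6.3, 0.9, -2.5]
width: 0.076
gripper_force: 35.0
```

```bash
python3 st.py
```

```text
9.225 [ 0.5904 -0.2138  0.0806] closeyaw 8.61 F [ 6.3  0.9 -2.5] M [ 0.13 -1.54 -0.25] w 0.076 35.01637816429138 j [ 0.26  0.58  0.01  1.72 -0.01  0.83  0.42]
```

Call:
apply_moves(motion=[{"x":0.83,"y":0.12,"z":0,"yaw":0,"hand":-1},{"x":0.83,"y":0.12,"z":-1.2,"yaw":0,"hand":-1},{"x":0.83,"y":0.12,"z":-2.2,"yaw":0,"hand":-1},{"x":0.83,"y":0.12,"z":-2.6,"yaw":0,"hand":-1},{"x":0.83,"y":0.12,"z":-2.6,"yaw":0,"hand":-1}])

```text
clock: 9.85
position: [0.5958, -0.2131, 0.0532]
ee_rot: [-2.048, -2.381, 0.001]
force: [-0.0, 0.1, -0.9]
width: 0.072
gripper_force: 35.0
```

```bash
python3 st.py
```

```text
9.85 [ 0.5958 -0.2131  0.0532] closeyaw 8.58 F [-0.   0.1 -0.9] M [-0.06 -0.01 -0.05] w 0.072 34.99965012073517 j [ 0.25  0.63  0.01  1.72 -0.01  0.79  0.41]
```

Call:
apply_moves(motion=[{"x":0,"y":0,"z":-0.35,"yaw":0,"hand":-1},{"x":0,"y":0,"z":-0.35,"yaw":0,"hand":-1}])

```text
clock: 10.1
position: [0.5964, -0.2132, 0.0525]
ee_rot: [2.048, 2.381, 0.001]
force: [-7.4, 1.9, 23.3]
width: 0.075
gripper_force: 35.0
```

Call:
apply_moves(motion=[{"x":0,"y":0,"z":0,"yaw":0,"hand":-0.3},{"x":0,"y":0,"z":0,"yaw":0,"hand":-0.3},{"x":0,"y":0,"z":0,"yaw":0,"hand":-0.3},{"x":0,"y":0,"z":4,"yaw":0,"hand":-0.3},{"x":0,"y":0,"z":9,"yaw":0,"hand":-0.3},{"x":-2,"y":4,"z":15,"yaw":0,"hand":-0.3}])

```text
clock: 10.85
position: [0.5797, -0.182, 0.1914]
ee_rot: [2.053, 2.377, -0.002]
force: [0.3, 0.6, 1.4]
width: 0.351
gripper_force: 0.0
```

```bash
python3 st.py
```

```text
10.85 [ 0.5797 -0.182   0.1914] closeyaw 8.36 F [0.3 0.6 1.4] M [ 0.07 -0.09 -0.06] w 0.351 0.0 j [ 0.21  0.44  0.01  1.66 -0.    1.04  0.37]
```

Call:
apply_moves(motion=[{"x":-1,"y":6,"z":2,"yaw":-3,"hand":0.3},{"x":-3,"y":12,"z":2,"yaw":-6,"hand":0.3},{"x":-5,"y":18,"z":2,"yaw":-10,"hand":0.3},{"x":-7,"y":24,"z":2,"yaw":-10,"hand":0.3},{"x":-7.8,"y":30,"z":2,"yaw":-10,"hand":0.3},{"x":-7.8,"y":36,"z":0,"yaw":-10,"hand":0.3},{"x":-7.8,"y":37.4,"z":-4,"yaw":-10,"hand":0.3},{"x":-7.8,"y":37.4,"z":-8,"yaw":-10,"hand":0.3},{"x":-7.8,"y":37.4,"z":-8,"yaw":-10,"hand":0.3}])

```text
clock: 11.98
position: [0.4995, 0.1935, 0.1078]
ee_rot: [-2.247, -2.193, 0.009]
force: [0.1, -0.3, 1.3]
width: 0.648
gripper_force: 0.0
```

Call:
apply_moves(motion=[{"x":0,"y":0,"z":-2.5,"yaw":0,"hand":0.3},{"x":0,"y":0,"z":-4.3,"yaw":0,"hand":0.3},{"x":0,"y":0,"z":-4.3,"yaw":0,"hand":0.3}])

```text
clock: 12.35
position: [0.5018, 0.1939, 0.0679]
ee_rot: [2.249, 2.193, -0.001]
force: [-0.3, -0.3, 0.4]
width: 0.649
gripper_force: 0.0
```

```bash
python3 st.py
```

```text
12.35 [0.5018 0.1939 0.0679] closeyaw -1.45 F [-0.3 -0.3  0.4] M [-0.05 -0.01 -0.02] w 0.649 0.0 j [-0.4   0.49 -0.09  1.95  0.07  0.71 -0.56]
```

Call:
apply_moves(motion=[{"x":-0.3,"y":0.73,"z":0.9,"yaw":0,"hand":0.3},{"x":-0.3,"y":0.73,"z":0.9,"yaw":0,"hand":0.3},{"x":0.5,"y":0.73,"z":0.9,"yaw":0,"hand":0.2},{"x":1.2,"y":0.73,"z":0.9,"yaw":0,"hand":0.0},{"x":1.7,"y":0.73,"z":0.9,"yaw":0,"hand":-0.3},{"x":1.7,"y":0.73,"z":0.9,"yaw":0,"hand":-0.5},{"x":1.7,"y":0.73,"z":0.9,"yaw":0,"hand":-1},{"x":1.7,"y":0.73,"z":0.9,"yaw":0,"hand":-1},{"x":1.7,"y":0.73,"z":0.9,"yaw":0,"hand":-1},{"x":1.7,"y":0.73,"z":0.9,"yaw":0,"hand":-1}], newtons=35)

```text
clock: 13.6
position: [0.5181, 0.2017, 0.0763]
ee_rot: [-2.248, -2.194, 0.001]
force: [-1.8, -0.6, 2.0]
width: 0.149
gripper_force: 35.0
```

```bash
python3 st.py
```

```text
13.6 [0.5181 0.2017 0.0763] closeyaw -1.39 F [-1.8 -0.6  2. ] M [-0.01  0.72 -0.02] w 0.149 34.97225224971771 j [-0.4   0.5  -0.09  1.9   0.07  0.75 -0.55]
```

Call:
apply_moves(motion=[{"x":0.2,"y":0,"z":3,"yaw":0,"hand":-1},{"x":0.2,"y":0,"z":8,"yaw":0,"hand":-1},{"x":0.2,"y":0,"z":13,"yaw":0,"hand":-1},{"x":0.2,"y":0,"z":15,"yaw":0,"hand":-1},{"x":0.2,"y":0,"z":15,"yaw":0,"hand":-1},{"x":0.2,"y":0,"z":15,"yaw":0,"hand":-1}], newtons=55)

```text
clock: 14.35
position: [0.5201, 0.2013, 0.2251]
ee_rot: [-2.248, -2.194, 0.002]
force: [0.6, 0.5, -1.1]
width: 0.147
gripper_force: 55.0
```

```bash
python3 st.py
python3 - <<'E'
from fit import *
im=get_image("side");cv2.imwrite("pics/side5.png",im)
p=observe()["position"]
uv=proj([p,p+[0,0,-.047],p+[0,.056,-.047],p+[0,-.056,-.047]],"side")+[1.1,0];print(((uv-[255,130]+.5)*4.4).round())
cv2.imwrite("pics/k.png",cv2.resize(im[130:265,255:365],None,fx=4.4,fy=4.4,interpolation=cv2.INTER_CUBIC))
E
```

```text
14.35 [0.5201 0.2013 0.2251] closeyaw -1.41 F [ 0.6  0.5 -1.1] M [ 0.08 -0.03  0.06] w 0.147 54.97870087623596 j [-0.39  0.33 -0.1   1.73  0.04  1.08 -0.53]
[[265. 348.]
 [264. 405.]
 [252. 450.]
 [275. 362.]]
```

View pics/k.png

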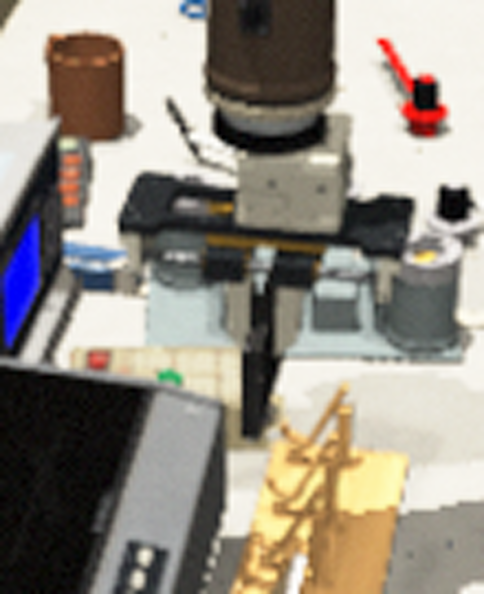

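Run:
```python
from fit import *
p=observe()["position"]
for d in silhouettes("ink_pad","side"): print(d["p"],np.array(d["rect"]).round(),d["mask"].sum())
im=cv2.imread("pics/side5.png").astype(int)
for v in range(180,232,2): print(v,[ "%3d"%im[v,u].sum() for u in range(304,322)])
def ext(dy,dz):
    P=[p+[x,dy+y,dz+z] for x in(-.0065,.0065) for y in(-.056,.056) for z in(-.047,.033)];u=proj(P,"side")+[1.1,0];return u.min(0).round(1),u.max(0).round(1),u[[2,6]].round(1).tolist()
for h in((0,0),(-.01,0),(0,.01)):print(h,ext(*h))
```

```text
0.74 [308. 194. 319. 228.] 214
180 ['139', '133', '110', '115', '234', '386', '398', '378', '384', '405', '408', '400', '404', '414', '407', '402', '385', '410']
182 [' 80', ' 83', ' 73', ' 81', ' 91', ' 63', ' 77', ' 77', ' 76', ' 79', ' 96', '110', '114', '120', '138', '206', '237', '238']
184 ['242', '228', '223', '226', '210', '194', '199', '177', '175', '185', '175', '161', '126', '135', '125', '111', '101', ' 87']
186 ['142', '111', '133', '138', '137', '163', '172', '148', '193', '397', '521', '501', '461', '331', '168', '188', '190', '210']
188 ['145', '131', '161', '148', '145', '148', '190', '226', '273', '452', '547', '569', '489', '245', '111', '100', '103', ' 88']
190 [' 87', ' 91', ' 62', ' 89', ' 88', ' 86', '164', '290', '383', '417', '439', '504', '382', ' 97', '101', '102', '124', '129']
192 [' 94', ' 82', ' 86', ' 88', ' 86', ' 75', '157', '255', '316', '447', '504', '355', ' 87', ' 87', ' 74', ' 78', ' 75', ' 66']
194 ['303', '295', '335', '277', '276', '270', '321', '361', '226', '399', '503', '140', ' 92', ' 97', '107', '112', ' 84', ' 78']
196 ['449', '401', '4
[... 1907 characters left out ...]
, '370', '488', '593', '640', '648']
226 ['315', '214', '339', '398', '390', '325', ' 99', ' 77', ' 95', '103', '150', '244', '320', '457', '540', '529', '570', '638']
228 ['201', '200', '301', '392', '393', '304', ' 71', ' 82', ' 91', '119', '254', '481', '604', '612', '554', '367', '427', '581']
230 ['165', '189', '306', '391', '403', '397', '395', '385', '345', '321', '388', '439', '539', '594', '612', '589', '544', '472']
(0, 0) (array([309.6, 189.7]), array([319.6, 232. ]), [[314.0, 232.0], [309.6, 231.6]])
(-0.01, 0) (array([310.1, 188.2]), array([320. , 230.1]), [[314.4, 230.1], [310.1, 229.7]])
(0, 0.01) (array([309.7, 186.9]), array([319.7, 229.3]), [[314.0, 229.3], [309.7, 228.8]])
```

Call:
apply_moves(motion=[{"x":0,"y":-6,"z":0,"yaw":0,"hand":-1},{"x":1,"y":-12,"z":0,"yaw":3,"hand":-1},{"x":1.5,"y":-18,"z":0,"yaw":6,"hand":-1},{"x":2.1,"y":-24,"z":0,"yaw":10,"hand":-1},{"x":2.1,"y":-30,"z":0,"yaw":10,"hand":-1},{"x":2.1,"y":-36,"z":0,"yaw":10,"hand":-1},{"x":2.1,"y":-42,"z":0,"yaw":10,"hand":-1},{"x":2.1,"y":-42.3,"z":-5,"yaw":10,"hand":-1},{"x":2.1,"y":-42.3,"z":-10,"yaw":10,"hand":-1},{"x":2.1,"y":-42.3,"z":-12.2,"yaw":10,"hand":-1}])

```text
clock: 15.7
position: [0.5391, -0.2208, 0.1003]
ee_rot: [-2.046, -2.377, 0.004]
force: [-0.5, 0.1, -0.3]
width: 0.145
gripper_force: 55.0
```

Call:
apply_moves(motion=[{"x":0,"y":0,"z":0,"yaw":0,"hand":-1},{"x":0,"y":0,"z":-0.6,"yaw":0,"hand":-1},{"x":0,"y":0,"z":-1.2,"yaw":0,"hand":-1},{"x":0,"y":0,"z":-1.2,"yaw":0,"hand":-1}])

```text
clock: 16.2
position: [0.5417, -0.2213, 0.0925]
ee_rot: [2.049, 2.382, 0.0]
force: [-0.8, -0.1, 0.0]
width: 0.145
gripper_force: 55.0
```

```bash
python3 st.py
```

```text
16.2 [ 0.5417 -0.2213  0.0925] closeyaw 8.6 F [-0.8 -0.1  0. ] M [-0.02 -0.02  0.03] w 0.145 54.97864007949829 j [ 0.27  0.51  0.03  1.82 -0.02  0.81  0.47]
```

Call:
apply_moves(motion=[{"x":0,"y":0,"z":-0.6,"yaw":0,"hand":-1},{"x":0,"y":0,"z":-1.2,"yaw":0,"hand":-1},{"x":0,"y":0,"z":-1.2,"yaw":0,"hand":-1}])

```text
clock: 16.58
position: [0.5412, -0.2212, 0.0798]
ee_rot: [-2.048, -2.381, 0.001]
force: [0.9, -0.4, 0.5]
width: 0.151
gripper_force: 55.0
```

Call:
apply_moves(motion=[{"x":0,"y":0,"z":-0.7,"yaw":0,"hand":-1},{"x":0,"y":0,"z":-1.4,"yaw":0,"hand":-1},{"x":0,"y":0,"z":-2.1,"yaw":0,"hand":-1},{"x":0,"y":0,"z":-2.1,"yaw":0,"hand":-1}])

```text
clock: 17.08
position: [0.5411, -0.2211, 0.0586]
ee_rot: [-2.048, -2.381, 0.001]
force: [-0.1, -0.2, -0.7]
width: 0.147
gripper_force: 55.0
```

Call:
apply_moves(motion=[{"x":0,"y":0,"z":-0.4,"yaw":0,"hand":-1},{"x":0,"y":0,"z":-0.7,"yaw":0,"hand":-1},{"x":0,"y":0,"z":-0.7,"yaw":0,"hand":-1}])

```text
clock: 17.45
position: [0.5415, -0.2213, 0.0521]
ee_rot: [-2.049, -2.381, 0.0]
force: [1.0, -0.7, -1.3]
width: 0.149
gripper_force: 55.0
```

```bash
python3 st.py
```

```text
17.45 [ 0.5415 -0.2213  0.0521] closeyaw 8.59 F [ 1.  -0.7 -1.3] M [-0.01  0.   -0.03] w 0.149 54.97886538505554 j [ 0.28  0.57  0.03  1.85 -0.02  0.72  0.47]
```

Call:
apply_moves(motion=[{"x":0,"y":0,"z":-0.25,"yaw":0,"hand":-1},{"x":0,"y":0,"z":-0.25,"yaw":0,"hand":-1}])

```text
clock: 17.7
position: [0.5415, -0.2213, 0.0497]
ee_rot: [-2.049, -2.382, 0.0]
force: [-0.9, 1.0, -2.0]
width: 0.148
gripper_force: 55.0
```

Call:
apply_moves(motion=[{"x":0,"y":0,"z":0,"yaw":0,"hand":-0.25},{"x":0,"y":0,"z":0,"yaw":0,"hand":-0.25},{"x":0,"y":0,"z":0,"yaw":0,"hand":-0.25},{"x":0,"y":0,"z":5,"yaw":0,"hand":-0.25},{"x":0,"y":0,"z":10,"yaw":0,"hand":-0.25},{"x":0,"y":4,"z":14.5,"yaw":0,"hand":-0.25},{"x":0,"y":10,"z":15,"yaw":0,"hand":-0.25},{"x":-1,"y":16,"z":15,"yaw":-5,"hand":-0.25},{"x":-2,"y":22,"z":15,"yaw":-10,"hand":0.3},{"x":-2,"y":22,"z":15,"yaw":-10,"hand":0.3}])

```text
clock: 18.95
position: [0.5208, 0.0047, 0.2001]
ee_rot: [-2.239, -2.202, -0.003]
force: [-0.9, -0.7, -0.0]
width: 0.546
gripper_force: 0.0
```

```bash
python3 st.py
```

```text
18.95 [0.5208 0.0047 0.2001] closeyaw -0.96 F [-0.9 -0.7 -0. ] M [-0.05 -0.03 -0.  ] w 0.546 0.0 j [-0.11  0.29 -0.    1.86 -0.    0.99 -0.13]
```

Call:
apply_moves(motion=[{"x":-0.5,"y":6,"z":0,"yaw":0,"hand":0.3},{"x":-1,"y":12,"z":0,"yaw":0,"hand":0.3},{"x":-1.5,"y":18,"z":0,"yaw":0,"hand":0.3},{"x":-2,"y":24,"z":0,"yaw":0,"hand":0.3},{"x":-2,"y":30,"z":0,"yaw":0,"hand":0.3},{"x":-2,"y":34.2,"z":-2,"yaw":0,"hand":0.3},{"x":-2,"y":34.2,"z":-7,"yaw":0,"hand":0.3},{"x":-2,"y":34.2,"z":-8,"yaw":0,"hand":0.3},{"x":-2,"y":34.2,"z":-8,"yaw":0,"hand":0.3},{"x":-2,"y":34.2,"z":-8,"yaw":0,"hand":0.3}])

```text
clock: 20.2
position: [0.503, 0.3405, 0.1218]
ee_rot: [2.249, 2.192, 0.004]
force: [-0.5, -0.1, -0.2]
width: 0.648
gripper_force: 0.0
```

```bash
python3 st.py
```

```text
20.2 [0.503  0.3405 0.1218] closeyaw -1.48 F [-0.5 -0.1 -0.2] M [ 0.02 -0.    0.03] w 0.648 0.0 j [-0.61  0.51 -0.11  1.73  0.07  0.9  -0.77]
```

Call:
apply_moves(motion=[{"x":-0.1,"y":0,"z":-2.3,"yaw":0,"hand":0.3},{"x":-0.1,"y":0,"z":-4.3,"yaw":0,"hand":0.3},{"x":-0.1,"y":0,"z":-4.3,"yaw":0,"hand":0.3}])

```text
clock: 20.58
position: [0.5008, 0.3402, 0.0772]
ee_rot: [2.249, 2.193, -0.0]
force: [0.0, -0.5, -0.9]
width: 0.651
gripper_force: 0.0
```

Call:
apply_moves(motion=[{"x":0.7,"y":0,"z":0,"yaw":0,"hand":0.2},{"x":1.3,"y":0,"z":0,"yaw":0,"hand":0.0},{"x":1.8,"y":0,"z":0,"yaw":0,"hand":-0.3},{"x":1.8,"y":0,"z":0,"yaw":0,"hand":-0.5},{"x":1.8,"y":0,"z":0,"yaw":0,"hand":-1},{"x":1.8,"y":0,"z":0,"yaw":0,"hand":-1},{"x":1.8,"y":0,"z":0,"yaw":0,"hand":-1},{"x":1.8,"y":0,"z":0,"yaw":0,"hand":-1}], newtons=35)

```text
clock: 21.58
position: [0.5183, 0.3408, 0.0769]
ee_rot: [-2.248, -2.194, 0.0]
force: [-0.2, -0.1, 0.7]
width: 0.074
gripper_force: 35.0
```

```bash
python3 st.py
```

```text
21.575 [0.5183 0.3408 0.0769] closeyaw -1.39 F [-0.2 -0.1  0.7] M [-0.05  0.29 -0.03] w 0.074 34.997915625572205 j [-0.6   0.58 -0.1   1.73  0.08  0.83 -0.76]
```

Call:
apply_moves(motion=[{"x":0.2,"y":0,"z":4,"yaw":0,"hand":-1},{"x":0.2,"y":0,"z":9,"yaw":0,"hand":-1},{"x":0.2,"y":0,"z":14,"yaw":0,"hand":-1},{"x":0,"y":-5,"z":15,"yaw":0,"hand":-1},{"x":0,"y":-11,"z":15,"yaw":0,"hand":-1},{"x":0,"y":-17,"z":15,"yaw":0,"hand":-1},{"x":-0.5,"y":-23,"z":15,"yaw":0,"hand":-1},{"x":-1,"y":-29,"z":15,"yaw":3,"hand":-1},{"x":-1,"y":-35,"z":15,"yaw":6,"hand":-1},{"x":-1,"y":-35,"z":15,"yaw":10,"hand":-1}])

```text
clock: 22.82
position: [0.5082, -0.0154, 0.227]
ee_rot: [2.055, 2.374, -0.003]
force: [-0.5, 1.6, -1.0]
width: 0.072
gripper_force: 35.0
```

Call:
apply_moves(motion=[{"x":-0.5,"y":-6,"z":0,"yaw":0,"hand":-1},{"x":-1,"y":-12,"z":0,"yaw":0,"hand":-1},{"x":-1.5,"y":-18,"z":0,"yaw":0,"hand":-1},{"x":-2.1,"y":-22,"z":0,"yaw":0,"hand":-1},{"x":-2.1,"y":-22,"z":-5,"yaw":0,"hand":-1},{"x":-2.1,"y":-22,"z":-10,"yaw":0,"hand":-1},{"x":-2.1,"y":-22,"z":-12,"yaw":0,"hand":-1},{"x":-2.1,"y":-22,"z":-12,"yaw":0,"hand":-1}])

```text
clock: 23.82
position: [0.4864, -0.2289, 0.1054]
ee_rot: [-2.047, -2.379, 0.002]
force: [-0.3, 0.3, 1.0]
width: 0.071
gripper_force: 35.0
```

```bash
python3 st.py
```

```text
23.825 [ 0.4864 -0.2289  0.1054] closeyaw 8.59 F [-0.3  0.3  1. ] M [0.04 0.02 0.  ] w 0.071 34.99904930591583 j [ 0.28  0.43  0.08  1.93 -0.05  0.79  0.54]
```

Call:
apply_moves(motion=[{"x":0,"y":0,"z":-0.9,"yaw":0,"hand":-1},{"x":0,"y":0,"z":-1.8,"yaw":0,"hand":-1},{"x":0,"y":0,"z":-2.6,"yaw":0,"hand":-1},{"x":0,"y":0,"z":-2.6,"yaw":0,"hand":-1}])

```text
clock: 24.32
position: [0.4873, -0.2292, 0.0803]
ee_rot: [-2.048, -2.381, 0.001]
force: [0.0, 0.1, -0.2]
width: 0.077
gripper_force: 35.0
```

Call:
apply_moves(motion=[{"x":0,"y":0,"z":-0.9,"yaw":0,"hand":-1},{"x":0,"y":0,"z":-1.8,"yaw":0,"hand":-1},{"x":0,"y":0,"z":-2.5,"yaw":0,"hand":-1},{"x":0,"y":0,"z":-2.75,"yaw":0,"hand":-1},{"x":0,"y":0,"z":-2.75,"yaw":0,"hand":-1}])

```text
clock: 24.95
position: [0.4875, -0.2293, 0.0532]
ee_rot: [-2.049, -2.381, 0.0]
force: [-0.2, 0.3, -0.8]
width: 0.076
gripper_force: 35.0
```

```bash
python3 st.py
```

```text
24.95 [ 0.4875 -0.2293  0.0532] closeyaw 8.6 F [-0.2  0.3 -0.8] M [-0.   -0.04  0.01] w 0.076 34.99922811985016 j [ 0.29  0.51  0.07  1.97 -0.05  0.67  0.54]
```

Lower a little more, release, retreat up and out of the cameras' way (over the easel side), then look.

Call:
apply_moves(motion=[{"x":0,"y":0,"z":-0.35,"yaw":0,"hand":-1},{"x":0,"y":0,"z":-0.35,"yaw":0,"hand":-1},{"x":0,"y":0,"z":-0.35,"yaw":0,"hand":-0.3},{"x":0,"y":0,"z":-0.35,"yaw":0,"hand":-0.3},{"x":0,"y":0,"z":-0.35,"yaw":0,"hand":-0.3},{"x":0,"y":0,"z":5,"yaw":0,"hand":-0.3},{"x":0,"y":0,"z":10,"yaw":0,"hand":-0.3},{"x":0,"y":4,"z":14.5,"yaw":0,"hand":-0.3},{"x":0,"y":10,"z":16,"yaw":0,"hand":-0.3},{"x":0,"y":16,"z":16,"yaw":0,"hand":-0.3}])

```text
clock: 26.2
position: [0.4884, -0.0679, 0.2152]
ee_rot: [2.048, 2.378, 0.004]
force: [1.1, 0.7, -0.2]
width: 0.347
gripper_force: 0.0
```

Call:
apply_moves(motion=[{"x":0,"y":6,"z":0,"yaw":0,"hand":0},{"x":0,"y":12,"z":0,"yaw":0,"hand":0},{"x":0,"y":18,"z":0,"yaw":0,"hand":0},{"x":0,"y":18,"z":0,"yaw":0,"hand":0}])

```text
clock: 26.7
position: [0.4869, 0.1162, 0.2134]
ee_rot: [-2.038, -2.389, -0.003]
force: [-0.2, -0.0, 0.1]
width: 0.495
gripper_force: 0.0
```

```bash
python3 st.py
python3 - <<'E'
from fit import *
ims={}
for n in("side","top"):
    im=get_image(n);cv2.imwrite(f"pics/{n}6.png",im);ims[n]=im
    for q in("keeper_1","notepad_a","ink_pad"):
        for d in silhouettes(q,n):
            print(n,q,round(d["p"],2),np.round(d["rect"]).astype(int).tolist(),d["mask"].sum())
A=cv2.resize(ims["top"][160:300,320:440],None,fx=4,fy=4,interpolation=cv2.INTER_CUBIC);B=cv2.resize(ims["side"][145:215,280:395][:, :80],None,fx=4,fy=4,interpolation=cv2.INTER_CUBIC)
B2=cv2.resize(ims["side"][150:200,310:395],None,fx=3.76,fy=3.76,interpolation=cv2.INTER_CUBIC)
o=np.zeros((560,800,3),np.uint8);o[:A.shape[0],:480]=A;o[:280,480:]=B;o[300:300+B2.shape[0],480:480+B2.shape[1]]=B2[:,:320]
cv2.imwrite("pics/l.png",o)
E
```

```text
26.7 [0.4869 0.1162 0.2134] closeyaw 9.07 F [-0.2 -0.   0.1] M [-0.04 -0.07  0.03] w 0.495 0.0 j [-0.27  0.25 -0.09  1.88  0.02  1.01 -0.21]
side ink_pad 0.7 [309, 175, 313, 210] 52
top keeper_1 0.79 [379, 246, 413, 293] 285
top keeper_1 0.53 [399, 192, 431, 233] 215
top keeper_1 0.5 [442, 249, 495, 264] 280
top notepad_a 0.72 [337, 192, 367, 202] 209
top notepad_a 0.53 [333, 221, 370, 231] 229
top ink_pad 0.52 [336, 208, 368, 217] 152
```

View pics/l.png

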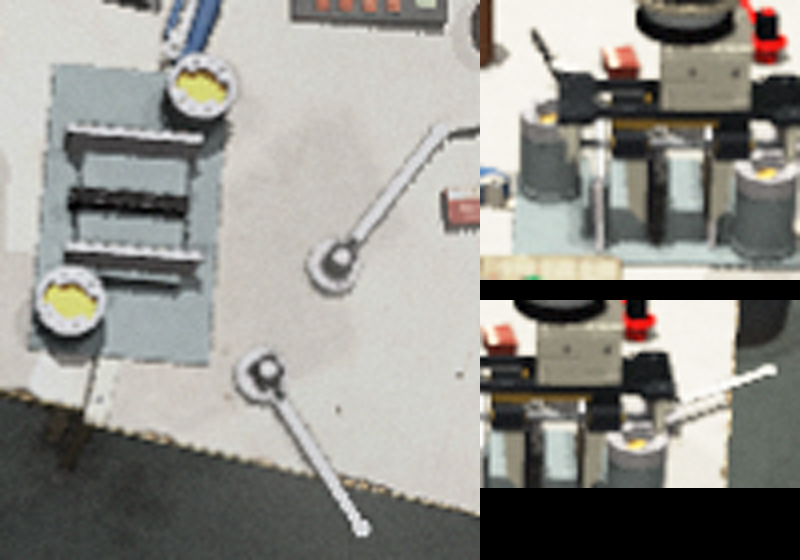

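```bash
cat > keep.py <<'E'
from fit import *
def keepers(n="top",file="pics/topk.png",grab=True):
    if grab: cv2.imwrite(file,get_image(n))
    out=[]
    for d in silhouettes("keeper_1",n):
        im=cv2.imread(file);m=d["mask"];c=im[m].mean(0)
        vs,us=np.nonzero(m);P=np.array([onz((u,v),n,.027)[:2] for u,v in zip(us,vs)])
        mu=P.mean(0);w,V=np.linalg.eigh(np.cov((P-mu).T));a=V[:,1];t=(P-mu)@a
        # collar end = wider end
        wid=lambda s:np.abs(((P-mu)@V[:,0])[s]).mean()
        if wid(t>np.percentile(t,75))>wid(t<np.percentile(t,25)): a=-a;t=-t
        tip=mu+a*t.max();base=tip-a*.175
        out.append((round(d["p"],2),base.round(4),round(np.degrees(np.arctan2(a[1],a[0])),1),"len",round(np.ptp(t),3),"bgr",c.round(),))
        g=fit(KEEP,(*base,np.arctan2(a[1],a[0])),[(file,n)],rng=(.008,.008,.07));out.append(("   fit",g[0][:2].round(4),round(np.degrees(g[0][2]),1)))
    return out
E
python3 - <<'E'
from keep import *
import shutil
for o in keepers(): print(*o)
for z in(0,.1,.17): print(z,onz((360.4,160.5),"top",z).round(3))
E
```

```text
0.71 [ 0.4172 -0.3698] -133.9 len 0.19 bgr [165. 164. 164.]
   fit [ 0.4138 -0.3698] -133.1
0.68 [ 0.5312 -0.4178] -26.4 len 0.198 bgr [175. 175. 176.]
   fit [ 0.5417 -0.4203] -31.7
0.59 [ 0.4587 -0.5984] -69.4 len 0.192 bgr [ 93.  97. 169.]
   fit [ 0.4626 -0.608 ] -69.9
0 [ 0.755 -0.21   0.   ]
0.1 [ 0.721 -0.208  0.1  ]
0.17 [ 0.698 -0.207  0.17 ]
```

Call:
apply_moves(motion=[{"x":0,"y":-6,"z":0,"yaw":0,"hand":0.3},{"x":0,"y":-12,"z":0,"yaw":0,"hand":0.3},{"x":0,"y":-18,"z":0,"yaw":0,"hand":0.3},{"x":-1,"y":-24,"z":0,"yaw":0,"hand":0.3},{"x":-2,"y":-30,"z":0,"yaw":10,"hand":0.3},{"x":-3,"y":-36,"z":0,"yaw":20,"hand":0.3},{"x":-5,"y":-41,"z":0,"yaw":30,"hand":0.3},{"x":-7,"y":-46,"z":0,"yaw":38,"hand":0.3},{"x":-7.5,"y":-48.2,"z":0,"yaw":38,"hand":0.3},{"x":-7.5,"y":-48.2,"z":0,"yaw":38,"hand":0.3}])

```text
clock: 28.45
position: [0.411, -0.3739, 0.2132]
ee_rot: [-1.169, -2.916, 0.001]
force: [-0.1, 0.4, -0.5]
width: 0.651
gripper_force: 0.0
```

Call:
apply_moves(motion=[{"x":0,"y":0,"z":-4,"yaw":0,"hand":0.3},{"x":0,"y":0,"z":-9,"yaw":0,"hand":0.3},{"x":0,"y":0,"z":-13,"yaw":0,"hand":0.3},{"x":0,"y":0,"z":-13,"yaw":0,"hand":0.3},{"x":0,"y":0,"z":-13,"yaw":0,"hand":0.3}])

```text
clock: 29.08
position: [0.4137, -0.3712, 0.0848]
ee_rot: [1.16, 2.918, -0.0]
force: [0.3, 0.3, 1.0]
width: 0.653
gripper_force: 0.0
```

```bash
python3 st.py
python3 - <<'E'
from keep import *
cv2.imwrite("pics/sidek.png",get_image("side"))
for d in silhouettes("keeper_1","side"): print(round(d["p"],2),d["rect"])
E
```

```text
29.075 [ 0.4137 -0.3712  0.0848] closeyaw 46.64 F [0.3 0.3 1. ] M [ 0.03 -0.04 -0.01] w 0.653 0.0 j [ 0.6   0.48  0.05  1.9  -0.04  0.75  1.49]
0.73 [353.0, 168.9, 387.2, 185.0]
0.22 [337.0, 173.0, 339.9, 201.2]
```

Call:
apply_moves(motion=[{"x":-0.15,"y":0.2,"z":-2.5,"yaw":0,"hand":0.3},{"x":-0.15,"y":0.2,"z":-5,"yaw":0,"hand":0.3},{"x":-0.15,"y":0.2,"z":-5,"yaw":0,"hand":0.3},{"x":-0.15,"y":0.2,"z":-5,"yaw":0,"hand":-0.2},{"x":-0.15,"y":0.2,"z":-5,"yaw":0,"hand":-0.6},{"x":-0.15,"y":0.2,"z":-5,"yaw":0,"hand":-0.6},{"x":-0.15,"y":0.2,"z":-5,"yaw":0,"hand":-0.6},{"x":-0.15,"y":0.2,"z":-5,"yaw":0,"hand":-0.6}], newtons=12)

```text
clock: 30.18
position: [0.4111, -0.3697, 0.0337]
ee_rot: [1.162, 2.918, -0.001]
force: [-2.3, -0.1, 4.1]
width: 0.265
gripper_force: 11.9
```

```bash
python3 st.py
```

```text
30.175 [ 0.4111 -0.3697  0.0337] closeyaw 46.58 F [-2.3 -0.1  4.1] M [-0.02  0.23  0.01] w 0.265 11.9320647418499 j [ 0.6   0.55  0.05  1.95 -0.04  0.64  1.49]
```

Call:
apply_moves(motion=[{"x":0,"y":0,"z":0,"yaw":0,"hand":0.3},{"x":0,"y":0,"z":0,"yaw":0,"hand":0.3},{"x":0,"y":0,"z":0,"yaw":0,"hand":0.3},{"x":0,"y":0,"z":4.5,"yaw":0,"hand":0.3},{"x":0,"y":0,"z":4.5,"yaw":0,"hand":0.3},{"x":0,"y":0,"z":4.5,"yaw":-10,"hand":0.3},{"x":0,"y":0,"z":4.5,"yaw":-20,"hand":0.3},{"x":0,"y":0,"z":4.5,"yaw":-30,"hand":0.3},{"x":0,"y":0,"z":4.5,"yaw":-40,"hand":0.3},{"x":0,"y":0,"z":4.5,"yaw":-50,"hand":0.3}])

```text
clock: 31.42
position: [0.4108, -0.369, 0.0778]
ee_rot: [-2.292, -2.148, 0.0]
force: [0.4, -0.2, 1.1]
width: 0.652
gripper_force: 0.0
```

Call:
apply_moves(motion=[{"x":0,"y":0,"z":0,"yaw":-10,"hand":0.3},{"x":0,"y":0,"z":0,"yaw":-20,"hand":0.3},{"x":0,"y":0,"z":0,"yaw":-30,"hand":0.3},{"x":0,"y":0,"z":0,"yaw":-40,"hand":0.3},{"x":0,"y":0,"z":0,"yaw":-40,"hand":0.3},{"x":0,"y":0,"z":0,"yaw":-40,"hand":0.3}])

```text
clock: 32.17
position: [0.411, -0.3691, 0.078]
ee_rot: [-2.883, -1.248, 0.001]
force: [-0.2, -0.8, -0.1]
width: 0.648
gripper_force: 0.0
```

```bash
python3 st.py
```

```text
32.175 [ 0.411  -0.3691  0.078 ] closeyaw -43.17 F [-0.2 -0.8 -0.1] M [ 0.    0.1  -0.03] w 0.648 0.0 j [ 0.29  0.52  0.49  1.94 -0.35  0.76  0.22]
```

Call:
apply_moves(motion=[{"x":0,"y":0,"z":-2.5,"yaw":0,"hand":0.3},{"x":0,"y":0,"z":-4.8,"yaw":0,"hand":0.3},{"x":0,"y":0,"z":-4.8,"yaw":0,"hand":0.3},{"x":0,"y":0,"z":-4.8,"yaw":0,"hand":0},{"x":0,"y":0,"z":-4.8,"yaw":0,"hand":-1},{"x":0,"y":0,"z":-4.8,"yaw":0,"hand":-1},{"x":0,"y":0,"z":-4.8,"yaw":0,"hand":-1},{"x":0,"y":0,"z":-4.8,"yaw":0,"hand":-1}], newtons=45)

```text
clock: 33.17
position: [0.4118, -0.37, 0.0311]
ee_rot: [2.884, 1.242, 0.001]
force: [1.3, -1.1, 5.7]
width: 0.259
gripper_force: 45.0
```

```bash
python3 st.py
```

```text
33.175 [ 0.4118 -0.37    0.0311] closeyaw -43.39 F [ 1.3 -1.1  5.7] M [-0.37 -0.24  0.04] w 0.259 44.98824119567871 j [ 0.32  0.59  0.44  1.97 -0.4   0.66  0.26]
```

Call:
apply_moves(motion=[{"x":0,"y":0,"z":5,"yaw":0,"hand":-1},{"x":0,"y":0,"z":11,"yaw":0,"hand":-1},{"x":0,"y":0,"z":16,"yaw":0,"hand":-1},{"x":5,"y":2,"z":17,"yaw":10,"hand":-1},{"x":10,"y":4,"z":17,"yaw":20,"hand":-1},{"x":15,"y":6,"z":17,"yaw":30,"hand":-1},{"x":20,"y":8.5,"z":17,"yaw":37,"hand":-1},{"x":24.2,"y":11.3,"z":17,"yaw":37,"hand":-1},{"x":24.2,"y":11.3,"z":17,"yaw":37,"hand":-1},{"x":24.2,"y":11.3,"z":17,"yaw":37,"hand":-1}])

```text
clock: 34.42
position: [0.6519, -0.2564, 0.1992]
ee_rot: [-2.341, -2.092, 0.003]
force: [-1.7, -0.3, -3.0]
width: 0.257
gripper_force: 45.0
```

```bash
python3 st.py
```

```text
34.425 [ 0.6519 -0.2564  0.1992] closeyaw -6.41 F [-1.7 -0.3 -3. ] M [-0.09  0.09  0.01] w 0.257 44.97809708118439 j [ 0.08  0.6   0.37  1.42 -0.22  1.17  0.36]
```

Call:
apply_moves(motion=[{"x":0.1,"y":-0.05,"z":-3,"yaw":0,"hand":-1},{"x":0.1,"y":-0.05,"z":-6,"yaw":0,"hand":-1},{"x":0.1,"y":-0.05,"z":-6,"yaw":0,"hand":-1},{"x":0.1,"y":-0.05,"z":-6,"yaw":0,"hand":-1}])

```text
clock: 34.92
position: [0.6539, -0.258, 0.1416]
ee_rot: [2.343, 2.092, 0.0]
force: [-0.3, 0.4, -2.4]
width: 0.261
gripper_force: 45.0
```

```bash
python3 st.py
```

```text
34.925 [ 0.6539 -0.258   0.1416] closeyaw -6.48 F [-0.3  0.4 -2.4] M [-0.03 -0.01 -0.02] w 0.261 44.978315234184265 j [ 0.09  0.65  0.35  1.48 -0.24  1.06  0.38]
```

Call:
apply_moves(motion=[{"x":-0.05,"y":0.1,"z":-0.7,"yaw":0,"hand":-1},{"x":-0.05,"y":0.1,"z":-1.4,"yaw":0,"hand":-1},{"x":-0.05,"y":0.1,"z":-1.8,"yaw":0,"hand":-1},{"x":-0.05,"y":0.1,"z":-1.8,"yaw":0,"hand":-1}])

```text
clock: 35.42
position: [0.6542, -0.2567, 0.126]
ee_rot: [2.34, 2.092, 0.003]
force: [-8.7, 2.3, 22.7]
width: 0.259
gripper_force: 45.0
```

```bash
python3 st.py
```

```text
35.425 [ 0.6542 -0.2567  0.126 ] closeyaw -6.43 F [-8.7  2.3 22.7] M [0.9  1.97 0.11] w 0.259 45.02239286899567 j [ 0.09  0.66  0.35  1.5  -0.25  1.03  0.38]
```

Call:
apply_moves(motion=[{"x":0,"y":0,"z":0.1,"yaw":0,"hand":-1},{"x":-0.05,"y":0,"z":0.1,"yaw":0,"hand":-1},{"x":-0.1,"y":0,"z":0.1,"yaw":0,"hand":-1},{"x":-0.15,"y":0,"z":0.1,"yaw":0,"hand":-1},{"x":-0.2,"y":0,"z":0.1,"yaw":0,"hand":-1},{"x":-0.25,"y":0,"z":0.1,"yaw":0,"hand":-1},{"x":-0.3,"y":0,"z":0.1,"yaw":0,"hand":-1}])

```text
clock: 36.3
position: [0.6537, -0.2565, 0.1263]
ee_rot: [2.337, 2.09, 0.007]
force: [3.7, 0.5, 9.4]
width: 0.259
gripper_force: 45.0
```

```bash
python3 st.py
```

```text
36.3 [ 0.6537 -0.2565  0.1263] closeyaw -6.38 F [3.7 0.5 9.4] M [ 0.13 -0.92 -0.02] w 0.259 44.99891459941864 j [ 0.09  0.65  0.35  1.5  -0.25  1.02  0.39]
```

Call:
apply_moves(motion=[{"x":0.28,"y":0,"z":0.5,"yaw":0,"hand":-1},{"x":0.28,"y":-0.15,"z":0.5,"yaw":0,"hand":-1},{"x":0.28,"y":-0.15,"z":0.5,"yaw":0,"hand":-1},{"x":0.28,"y":-0.15,"z":0.1,"yaw":0,"hand":-1},{"x":0.28,"y":-0.15,"z":-0.1,"yaw":0,"hand":-1},{"x":0.28,"y":-0.15,"z":-0.1,"yaw":0,"hand":-1}])

```text
clock: 37.05
position: [0.6534, -0.2584, 0.1221]
ee_rot: [2.342, 2.092, -0.001]
force: [1.2, -4.0, -2.4]
width: 0.258
gripper_force: 45.0
```

```bash
python3 st.py
```

```text
37.05 [ 0.6534 -0.2584  0.1221] closeyaw -6.44 F [ 1.2 -4.  -2.4] M [-1.04 -0.34  0.01] w 0.258 44.99587833881378 j [ 0.09  0.66  0.35  1.5  -0.25  1.02  0.39]
```

Call:
apply_moves(motion=[{"x":0.03,"y":-0.08,"z":-0.4,"yaw":0,"hand":-1},{"x":0.03,"y":-0.08,"z":-0.8,"yaw":0,"hand":-1},{"x":0.03,"y":-0.08,"z":-1.2,"yaw":0,"hand":-1},{"x":0.03,"y":-0.08,"z":-1.4,"yaw":0,"hand":-1},{"x":0.03,"y":-0.08,"z":-1.4,"yaw":0,"hand":-1}])

```text
clock: 37.67
position: [0.6536, -0.2582, 0.1091]
ee_rot: [2.342, 2.094, 0.0]
force: [-3.2, -1.2, 7.4]
width: 0.258
gripper_force: 45.0
```

```bash
python3 st.py
```

```text
37.675 [ 0.6536 -0.2582  0.1091] closeyaw -6.41 F [-3.2 -1.2  7.4] M [-0.53  0.77  0.05] w 0.258 44.9985533952713 j [ 0.09  0.68  0.34  1.51 -0.25  1.    0.39]
```

Call:
apply_moves(motion=[{"x":0,"y":0,"z":0.06,"yaw":-8,"hand":-1},{"x":0,"y":0,"z":0.06,"yaw":-16,"hand":-1},{"x":0,"y":0,"z":0.06,"yaw":-24,"hand":-1},{"x":0,"y":0,"z":0.06,"yaw":-32,"hand":-1},{"x":0,"y":0,"z":0.06,"yaw":-40,"hand":-1},{"x":0,"y":0,"z":0.06,"yaw":-40,"hand":-1}])

```text
clock: 38.42
position: [0.6538, -0.2582, 0.1093]
ee_rot: [2.916, 1.167, -0.0]
force: [-1.5, -2.3, 4.9]
width: 0.26
gripper_force: 45.0
```

```bash
python3 st.py
```

```text
38.425 [ 0.6538 -0.2582  0.1093] closeyaw -46.36 F [-1.5 -2.3  4.9] M [-0.8   0.61 -0.12] w 0.26 45.004820823669434 j [-0.01  0.71  0.53  1.52 -0.39  1.02 -0.19]
```

Call:
apply_moves(motion=[{"x":0,"y":0,"z":0,"yaw":-7,"hand":-1},{"x":0,"y":0,"z":0,"yaw":-14,"hand":-1},{"x":0,"y":0,"z":0,"yaw":-21,"hand":-1},{"x":0,"y":0,"z":0,"yaw":-28,"hand":-1},{"x":0,"y":0,"z":0,"yaw":-35.2,"hand":-1},{"x":0,"y":0,"z":0,"yaw":-35.2,"hand":-1},{"x":0,"y":0,"z":0,"yaw":-35.2,"hand":-1}])

```text
clock: 39.3
position: [0.6542, -0.2595, 0.1094]
ee_rot: [3.13, 0.235, 0.002]
force: [-0.9, -6.7, 1.8]
width: 0.259
gripper_force: 45.0
```

```bash
python3 st.py
```

```text
39.3 [ 0.6542 -0.2595  0.1094] closeyaw -81.41 F [-0.9 -6.7  1.8] M [-1.54 -0.04  0.12] w 0.259 45.00316679477692 j [-0.1   0.74  0.69  1.53 -0.52  1.06 -0.7 ]
```

Call:
apply_moves(motion=[{"x":0,"y":0,"z":0,"yaw":0,"hand":0},{"x":0,"y":0,"z":0,"yaw":0,"hand":0},{"x":0,"y":0,"z":0,"yaw":0,"hand":0},{"x":0,"y":0,"z":5,"yaw":0,"hand":0},{"x":0,"y":0,"z":10,"yaw":0,"hand":0},{"x":-6,"y":0,"z":10,"yaw":0,"hand":0},{"x":-12,"y":2,"z":10,"yaw":0,"hand":0},{"x":-14,"y":8,"z":10,"yaw":0,"hand":0},{"x":-14,"y":14,"z":10,"yaw":0,"hand":0},{"x":-14,"y":20,"z":10,"yaw":0,"hand":0}])

```text
clock: 40.55
position: [0.5132, -0.0559, 0.2092]
ee_rot: [-3.132, -0.231, -0.001]
force: [0.4, -0.1, 0.1]
width: 0.501
gripper_force: 0.0
```

Call:
apply_moves(motion=[{"x":0,"y":6,"z":0,"yaw":0,"hand":0.3},{"x":0,"y":12,"z":0,"yaw":0,"hand":0.3},{"x":0,"y":18,"z":0,"yaw":0,"hand":0.3},{"x":0,"y":18,"z":0,"yaw":0,"hand":0.3},{"x":0,"y":18,"z":0,"yaw":0,"hand":0.3}])

```text
clock: 41.18
position: [0.5135, 0.1217, 0.2089]
ee_rot: [3.133, 0.232, -0.0]
force: [0.3, -0.7, 0.0]
width: 0.65
gripper_force: 0.0
```

```bash
python3 st.py
python3 - <<'E'
from keep import *
for o in keepers(file="pics/topk2.png"): print(*o)
im=cv2.imread("pics/topk2.png");cv2.imwrite("pics/n.png",cv2.resize(im[160:300,320:440],None,fx=4,fy=4,interpolation=cv2.INTER_CUBIC))
E
```

```text
41.175 [0.5135 0.1217 0.2089] closeyaw -81.55 F [ 0.3 -0.7  0. ] M [0.01 0.08 0.  ] w 0.65 0.0 j [-0.93  0.35  0.79  1.88 -0.29  1.03 -1.44]
0.74 [ 0.6742 -0.2627] -169.6 len 0.203 bgr [166. 164. 164.]
   fit [ 0.6692 -0.2591] -168.9
0.73 [ 0.457  -0.5991] -68.6 len 0.188 bgr [ 88.  92. 173.]
   fit [ 0.4626 -0.608 ] -70.0
0.69 [ 0.4938 -0.391 ] -22.5 len 0.198 bgr [177. 177. 178.]
   fit [ 0.4998 -0.3942] -26.1
0.19 [ 0.4913 -0.0304] 30.1 len 0.047 bgr [61. 85. 50.]
   fit [ 0.4644 -0.0244] 21.4
```

View pics/n.png

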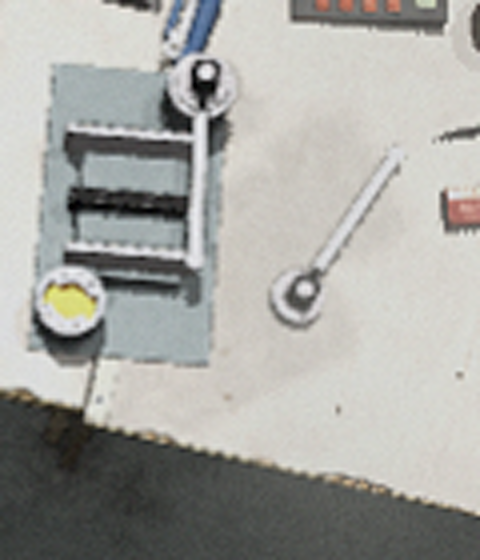

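Run:
```python
from h import *
T=lambda a,b:(320+a/4-.5,160+b/4-.5)
c=onz(T(298,297),"top",.024);t=onz(T(400,150),"top",.027);b=onz(T(305,290),"top",.058);print(c,b,t,np.degrees(np.arctan2(*(t-c)[1::-1])),np.linalg.norm(t-c))
```

```text
[ 0.49579676 -0.39222094  0.024     ] [ 0.49695635 -0.39318779  0.058     ] [ 0.65625243 -0.45894524  0.027     ] -22.57962165465071 0.17380204476230354
```

Call:
apply_moves(motion=[{"x":0,"y":-6,"z":0,"yaw":0,"hand":0.3},{"x":0,"y":-12,"z":0,"yaw":10,"hand":0.3},{"x":0,"y":-18,"z":0,"yaw":20,"hand":0.3},{"x":0,"y":-24,"z":0,"yaw":30,"hand":0.3},{"x":-1,"y":-30,"z":0,"yaw":40,"hand":0.3},{"x":-2,"y":-36,"z":0,"yaw":50,"hand":0.3},{"x":-2,"y":-42,"z":0,"yaw":59,"hand":0.3},{"x":-2,"y":-48,"z":0,"yaw":59,"hand":0.3},{"x":-2,"y":-51.3,"z":-3,"yaw":59,"hand":0.3},{"x":-2,"y":-51.3,"z":-8,"yaw":59,"hand":0.3}])

```text
clock: 42.52
position: [0.4919, -0.3977, 0.1298]
ee_rot: [2.615, 1.73, -0.001]
force: [1.0, 0.7, -0.1]
width: 0.652
gripper_force: 0.0
```

Call:
apply_moves(motion=[{"x":0,"y":0,"z":-4,"yaw":0,"hand":0.3},{"x":0,"y":0,"z":-4.4,"yaw":0,"hand":0.3},{"x":0,"y":0,"z":-4.4,"yaw":0,"hand":0.3},{"x":0,"y":0,"z":-4.4,"yaw":0,"hand":0.3}])

```text
clock: 43.02
position: [0.4945, -0.3922, 0.087]
ee_rot: [2.612, 1.741, 0.002]
force: [-0.1, -0.4, 0.4]
width: 0.65
gripper_force: 0.0
```

```bash
python3 st.py
```

```text
43.025 [ 0.4945 -0.3922  0.087 ] closeyaw -22.62 F [-0.1 -0.4  0.4] M [-0.05  0.04 -0.02] w 0.65 0.0 j [ 0.24  0.63  0.53  1.74 -0.4   0.88  0.55]
```

Lower, gentle x-centring squeeze, then reopen, raise and turn −90°.

Call:
apply_moves(motion=[{"x":0,"y":0.1,"z":-2.5,"yaw":0,"hand":0.3},{"x":0,"y":0.1,"z":-5.2,"yaw":0,"hand":0.3},{"x":0,"y":0.1,"z":-5.2,"yaw":0,"hand":0.3},{"x":0,"y":0.1,"z":-5.2,"yaw":0,"hand":-0.2},{"x":0,"y":0.1,"z":-5.2,"yaw":0,"hand":-0.6},{"x":0,"y":0.1,"z":-5.2,"yaw":0,"hand":-0.6},{"x":0,"y":0.1,"z":-5.2,"yaw":0,"hand":-0.6},{"x":0,"y":0.1,"z":-5.2,"yaw":0,"hand":-0.6}], newtons=12)

```text
clock: 44.02
position: [0.4945, -0.3906, 0.0336]
ee_rot: [2.612, 1.742, 0.001]
force: [0.6, -0.8, 4.2]
width: 0.263
gripper_force: 12.0
```

Call:
apply_moves(motion=[{"x":0,"y":0,"z":0,"yaw":0,"hand":0.3},{"x":0,"y":0,"z":0,"yaw":0,"hand":0.3},{"x":0,"y":0,"z":0,"yaw":0,"hand":0.3},{"x":0,"y":0,"z":4.5,"yaw":0,"hand":0.3},{"x":0,"y":0,"z":4.5,"yaw":0,"hand":0.3},{"x":0,"y":0,"z":4.5,"yaw":-10,"hand":0.3},{"x":0,"y":0,"z":4.5,"yaw":-20,"hand":0.3},{"x":0,"y":0,"z":4.5,"yaw":-30,"hand":0.3},{"x":0,"y":0,"z":4.5,"yaw":-40,"hand":0.3},{"x":0,"y":0,"z":4.5,"yaw":-50,"hand":0.3}])

```text
clock: 45.28
position: [0.4934, -0.3898, 0.0773]
ee_rot: [-3.106, -0.466, 0.001]
force: [-0.3, 0.3, 1.5]
width: 0.649
gripper_force: 0.0
```

Call:
apply_moves(motion=[{"x":0,"y":0,"z":0,"yaw":-10,"hand":0.3},{"x":0,"y":0,"z":0,"yaw":-20,"hand":0.3},{"x":0,"y":0,"z":0,"yaw":-30,"hand":0.3},{"x":0,"y":0,"z":0,"yaw":-40,"hand":0.3},{"x":0,"y":0,"z":0,"yaw":-40,"hand":0.3},{"x":0,"y":0,"z":0,"yaw":-40,"hand":0.3}])

```text
clock: 46.02
position: [0.4935, -0.39, 0.0776]
ee_rot: [3.082, -0.61, -0.001]
force: [0.1, 0.2, -0.3]
width: 0.648
gripper_force: 0.0
```

```bash
python3 st.py
```

```text
46.025 [ 0.4935 -0.39    0.0776] closeyaw -112.38 F [ 0.1  0.2 -0.3] M [0.07 0.15 0.01] w 0.648 0.0 j [ 0.01  0.78  0.95  1.77 -0.74  1.   -0.71]
```

Call:
apply_moves(motion=[{"x":0.1,"y":-0.05,"z":-2.5,"yaw":0,"hand":0.3},{"x":0.1,"y":-0.05,"z":-4.7,"yaw":0,"hand":0.3},{"x":0.1,"y":-0.05,"z":-4.7,"yaw":0,"hand":0.3},{"x":0.1,"y":-0.05,"z":-4.7,"yaw":0,"hand":0},{"x":0.1,"y":-0.05,"z":-4.7,"yaw":0,"hand":-1},{"x":0.1,"y":-0.05,"z":-4.7,"yaw":0,"hand":-1},{"x":0.1,"y":-0.05,"z":-4.7,"yaw":0,"hand":-1},{"x":0.1,"y":-0.05,"z":-4.7,"yaw":0,"hand":-1}], newtons=45)

```text
clock: 47.02
position: [0.4948, -0.3913, 0.0315]
ee_rot: [3.08, -0.616, 0.001]
force: [-1.1, -1.2, 4.1]
width: 0.262
gripper_force: 45.0
```

```bash
python3 st.py
```

```text
47.025 [ 0.4948 -0.3913  0.0315] closeyaw -112.62 F [-1.1 -1.2  4.1] M [-0.22  0.3  -0.03] w 0.262 44.96439456939697 j [ 0.04  0.83  0.89  1.79 -0.8   0.93 -0.67]
```

Call:
apply_moves(motion=[{"x":0,"y":0,"z":5,"yaw":0,"hand":-1},{"x":0,"y":0,"z":11,"yaw":0,"hand":-1},{"x":0,"y":0,"z":17,"yaw":0,"hand":-1},{"x":-1,"y":2,"z":17,"yaw":10,"hand":-1},{"x":-2,"y":5,"z":17,"yaw":20,"hand":-1},{"x":-3,"y":8,"z":17,"yaw":30,"hand":-1},{"x":-4,"y":12,"z":17,"yaw":40,"hand":-1},{"x":-5,"y":16,"z":17,"yaw":50,"hand":-1},{"x":-6.5,"y":20.6,"z":17,"yaw":60,"hand":-1},{"x":-6.5,"y":20.6,"z":17,"yaw":60,"hand":-1}])

```text
clock: 48.28
position: [0.4283, -0.1803, 0.2002]
ee_rot: [-2.968, -1.017, 0.001]
force: [0.5, -0.3, -2.4]
width: 0.261
gripper_force: 45.0
```

Call:
apply_moves(motion=[{"x":0,"y":0,"z":0,"yaw":10,"hand":-1},{"x":0,"y":0,"z":0,"yaw":20,"hand":-1},{"x":0,"y":0,"z":0,"yaw":30,"hand":-1},{"x":0,"y":0,"z":0,"yaw":40,"hand":-1},{"x":0,"y":0,"z":0,"yaw":46.2,"hand":-1},{"x":0,"y":0,"z":-3,"yaw":46.2,"hand":-1},{"x":0,"y":0,"z":-6,"yaw":46.2,"hand":-1},{"x":0,"y":0,"z":-6,"yaw":46.2,"hand":-1},{"x":0,"y":0,"z":-6,"yaw":46.2,"hand":-1}])

```text
clock: 49.4
position: [0.43, -0.1853, 0.1417]
ee_rot: [2.343, 2.092, -0.0]
force: [0.7, -1.0, -3.2]
width: 0.258
gripper_force: 45.0
```

```bash
python3 st.py
```

```text
49.4 [ 0.43   -0.1853  0.1417] closeyaw -6.47 F [ 0.7 -1.  -3.2] M [-0.04 -0.06  0.01] w 0.258 44.9535208940506 j [-0.25  0.32  0.7   2.09 -0.28  0.82  0.5 ]
```

Call:
apply_moves(motion=[{"x":0.03,"y":0,"z":-0.8,"yaw":0,"hand":-1},{"x":0.03,"y":0,"z":-1.4,"yaw":0,"hand":-1},{"x":0.03,"y":0,"z":-1.8,"yaw":0,"hand":-1},{"x":0.03,"y":0,"z":-1.8,"yaw":0,"hand":-1}])

```text
clock: 49.9
position: [0.4302, -0.1849, 0.1228]
ee_rot: [2.342, 2.093, -0.0]
force: [1.7, -1.1, -3.0]
width: 0.259
gripper_force: 45.0
```

```bash
python3 st.py
```

```text
49.9 [ 0.4302 -0.1849  0.1228] closeyaw -6.42 F [ 1.7 -1.1 -3. ] M [-0.42 -0.31 -0.02] w 0.259 44.95270371437073 j [-0.23  0.35  0.68  2.11 -0.31  0.77  0.53]
```

Call:
apply_moves(motion=[{"x":0,"y":0.03,"z":-0.4,"yaw":0,"hand":-1},{"x":0,"y":0.03,"z":-0.8,"yaw":0,"hand":-1},{"x":0,"y":0.03,"z":-1.2,"yaw":0,"hand":-1},{"x":0,"y":0.03,"z":-1.45,"yaw":0,"hand":-1},{"x":0,"y":0.03,"z":-1.45,"yaw":0,"hand":-1}])

```text
clock: 50.52
position: [0.4306, -0.1849, 0.1092]
ee_rot: [2.342, 2.093, 0.002]
force: [-0.2, -2.2, 11.7]
width: 0.254
gripper_force: 45.0
```

```bash
python3 st.py
```

```text
50.525 [ 0.4306 -0.1849  0.1092] closeyaw -6.43 F [-0.2 -2.2 11.7] M [-0.37  0.33  0.04] w 0.254 45.003472566604614 j [-0.22  0.38  0.66  2.12 -0.34  0.74  0.55]
```

Seated. Screw clockwise.

Call:
apply_moves(motion=[{"x":0,"y":0,"z":0.07,"yaw":-8,"hand":-1},{"x":0,"y":0,"z":0.07,"yaw":-16,"hand":-1},{"x":0,"y":0,"z":0.07,"yaw":-24,"hand":-1},{"x":0,"y":0,"z":0.07,"yaw":-32,"hand":-1},{"x":0,"y":0,"z":0.07,"yaw":-40,"hand":-1},{"x":0,"y":0,"z":0.07,"yaw":-40,"hand":-1}])

```text
clock: 51.28
position: [0.4301, -0.1855, 0.1093]
ee_rot: [2.917, 1.162, -0.0]
force: [0.6, -5.0, 2.8]
width: 0.257
gripper_force: 45.0
```

Call:
apply_moves(motion=[{"x":0,"y":0,"z":0,"yaw":-7,"hand":-1},{"x":0,"y":0,"z":0,"yaw":-14,"hand":-1},{"x":0,"y":0,"z":0,"yaw":-21,"hand":-1},{"x":0,"y":0,"z":0,"yaw":-28,"hand":-1},{"x":0,"y":0,"z":0,"yaw":-35.2,"hand":-1},{"x":0,"y":0,"z":0,"yaw":-35.2,"hand":-1},{"x":0,"y":0,"z":0,"yaw":-35.2,"hand":-1}])

```text
clock: 52.15
position: [0.4305, -0.1857, 0.1094]
ee_rot: [3.131, 0.229, 0.001]
force: [1.6, -6.7, -1.1]
width: 0.259
gripper_force: 45.0
```

```bash
python3 st.py
```

```text
52.15 [ 0.4305 -0.1857  0.1094] closeyaw -81.64 F [ 1.6 -6.7 -1.1] M [-1.51 -0.29  0.06] w 0.259 45.00229060649872 j [-0.46  0.5   1.04  2.14 -0.59  0.83 -0.47]
```

Call:
apply_moves(motion=[{"x":0,"y":0,"z":0,"yaw":0,"hand":0},{"x":0,"y":0,"z":0,"yaw":0,"hand":0},{"x":0,"y":0,"z":0,"yaw":0,"hand":0},{"x":0,"y":0,"z":5,"yaw":0,"hand":0},{"x":0,"y":0,"z":10,"yaw":0,"hand":0},{"x":4,"y":4,"z":11,"yaw":0,"hand":0},{"x":8,"y":8,"z":11,"yaw":0,"hand":0},{"x":8,"y":14,"z":11,"yaw":0,"hand":0},{"x":8,"y":20,"z":11,"yaw":0,"hand":0},{"x":8,"y":26,"z":11,"yaw":0,"hand":0}])

```text
clock: 53.4
position: [0.5095, 0.0778, 0.219]
ee_rot: [-3.133, -0.23, 0.001]
force: [1.9, 0.2, 1.1]
width: 0.503
gripper_force: 0.0
```

Call:
apply_moves(motion=[{"x":0,"y":6,"z":0,"yaw":0,"hand":0},{"x":0,"y":12,"z":0,"yaw":0,"hand":0},{"x":0,"y":18,"z":4,"yaw":0,"hand":0},{"x":0,"y":18,"z":4,"yaw":0,"hand":0}])

```text
clock: 53.9
position: [0.5098, 0.2605, 0.26]
ee_rot: [-3.132, -0.241, -0.002]
force: [0.3, -1.5, -0.5]
width: 0.499
gripper_force: 0.0
```

```bash
python3 st.py
python3 - <<'E'
from fit import *
t=get_image("top");s=get_image("side");cv2.imwrite("pics/top9.png",t)
A=cv2.resize(t[165:265,315:405],None,fx=5,fy=5,interpolation=cv2.INTER_CUBIC);B=cv2.resize(s[145:225,280:366],None,fx=4,fy=4,interpolation=cv2.INTER_CUBIC)
o=np.zeros((500,800,3),np.uint8);o[:500,:450]=A;o[:320,450:794]=B;cv2.imwrite("pics/z.png",o)
E
```

```text
53.9 [0.5098 0.2605 0.26  ] closeyaw -81.2 F [ 0.3 -1.5 -0.5] M [ 0.03  0.11 -0.  ] w 0.499 0.0 j [-1.35  0.54  1.22  1.72 -0.53  1.27 -1.42]
```

View pics/z.png

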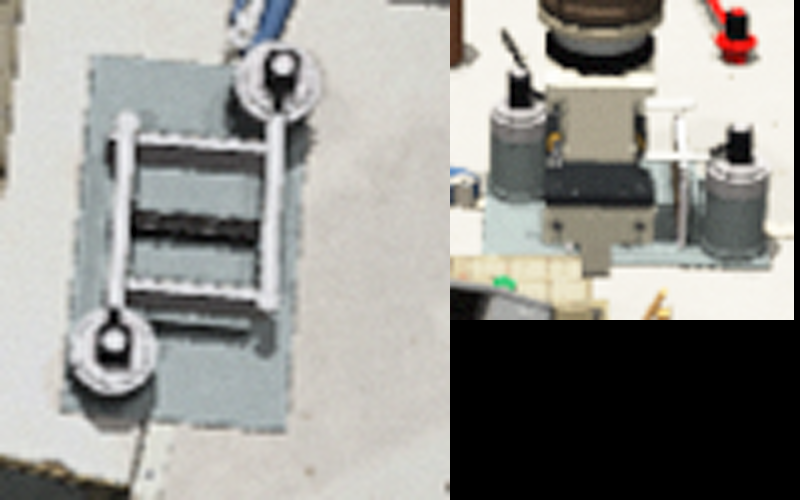

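Picture: the three pads stand in their slots. Both keepers sit down in the bosses, at tile pixels (113,350) and (283,70), with their arms lying along the row. The gripper is clear of everything.

```bash
python3 -c "
from cell import sign_off;print(sign_off())"
```

```text
the job is handed in; nothing more can be done
None
```

The job is handed in: the last camera view showed all three pads upright and about centred in the rack slots, and both keepers fully down and screwed clockwise until their arms lay along the row above the pads.

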